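# Dispense two tablets into a beaker with a plunger dispenser

### The job

Put the small empty glass beaker under the chute of the tablet dispenser, standing against the V-shaped stop at its foot. Then dispense exactly two tablets into it: for each tablet press the dispenser's black knob down by feel until it bottoms against its stop, without forcing it (under 22 N), and let it come fully up again. Leave the beaker standing there with the two tablets in it and do not disturb the other things.

Things in the scene. Friction and masses are not known exactly. Their poses are not given: they have to be found in the camera images.
- dispenser: Tablet dispenser, fixed: dark base (x 27 to 126, y -40 to 40 mm) with a V stop in front (faces 2 to 23 mm high, 42 deg either side of +x), above it on soft rubber mounts a white column with chute, magazine and knob. Origin on the worktop where the axis of a beaker touching both V faces stands; x points to its back, z up; open in front: nothing of it lies at x < 5 mm
- chute_lip (a point): Middle of the lower lip of the steel chute, 10 mm behind the dispenser's origin, 67 mm up. The chute is 21 mm wide and rises backwards at 44 deg to the magazine (x 36, z 94 mm); its side walls reach forward to x 6 mm at z 76 mm. The 56 mm beaker slides in under it from the front; tablets fall about onto the dispenser's origin
- magazine_top (a point): Middle of the black cap (24 mm) of the slotted square dark steel magazine, 55 mm behind the dispenser's origin, 158 mm up; the white column behind it is 138 mm high, 54 mm wide. Five tablets are stacked inside. The lowest is pushed forward by a shuttle linked to the knob, and tips into the chute only in the last millimetre before the knob's stop; it is in the beaker half a second later
- plunger: Round black knob, 36 mm diameter, 16 mm thick; origin at the centre of its flat top, at rest 94 mm behind the dispenser's origin, 192 mm up. Goes straight down 20 mm against a spring (10 N at the top, 14 N at the bottom) onto a hard stop. The soft mounts sink 0.5 to 6 mm meanwhile (differs each time), so its top goes down 20.5 to 26 mm; then the force rises steeply past 14 N. Springs up by itself. Limit 22 N
- beaker: Small empty glass beaker, upright, 43 mm outer diameter, 56 mm tall, 38 mm inside, about 40 g; origin under its centre. It stands on the beige worktop, 12 mm higher than the black inset on which the dispenser stands; the inset ends 60 to 90 mm in front of the dispenser's origin at the blue front edge, which is 7.5 mm higher
- tablet_1: white round catalyst tablet, 14 mm diameter, 8 mm thick, origin at the centre of its underside. The lowest of five in the magazine, the first to come out
- tablet_2: white round catalyst tablet, 14 mm diameter, 8 mm thick, origin at the centre of its underside. The second from below in the magazine, the second to come out
- tablet_3: white round catalyst tablet, 14 mm diameter, 8 mm thick, origin at the centre of its underside. The third from below; it must stay in the magazine
- hdpe_bottle: bystander: white plastic screw-cap bottle, 55 mm diameter, 132 mm tall, origin under its centre
- erlenmeyer: bystander: small empty conical glass flask, 65 mm across, 97 mm tall, origin under its centre
- tape_roll: bystander: roll of tape lying flat, 100 mm across, 25 mm thick, origin under its centre
- petri_dish: bystander: low clear glass dish, 57 mm across, 13 mm tall, origin under its centre
- weighing_bottle: bystander: small straight glass weighing bottle, 35 mm diameter, 36 mm tall (shorter and narrower than the beaker), origin under its centre
- pipette_bulb: bystander: round rubber pipette bulb, 50 mm across, 67 mm tall, origin under its centre

How it is judged:
On the way, in this order (a step that is already met when the one before it is completed fails the run):
1. the beaker stands under the chute at the V stop (axis within 10 mm of the seat), upright (horizontal distance between beaker and dispenser below 0.01 m and z of beaker in the frame of dispenser below 0.004 m and angle between beaker's own z axis and vertical below 0.1 rad), for 0.2 s.
2. the first tablet lies in the beaker (horizontal distance between tablet_1 and beaker below 0.021 m and z of tablet_1 in the frame of beaker between -0.002 and 0.045 m), for 0.2 s.
3. the second tablet lies in the beaker (horizontal distance between tablet_2 and beaker below 0.021 m and z of tablet_2 in the frame of beaker between -0.002 and 0.045 m), for 0.2 s.
At the end, for the whole second after the job is handed in: The first and second tablets lie at rest in the beaker, the third is still in the magazine, the beaker stands upright on the worktop within 12 mm of its seat under the chute, and the knob is back up (within 4 mm of its rest height) (all of step 2 and all of step 3 and x of tablet_3 in the frame of dispenser above 0.044 m and z of tablet_3 in the frame of dispenser above 0.085 m and horizontal distance between beaker and dispenser below 0.012 m and z of beaker in the frame of dispenser below 0.004 m and angle between beaker's own z axis and vertical below 0.1 rad and linear speed of each of beaker, tablet_1, tablet_2 below 0.02 m/s and z of plunger in the frame of dispenser above 0.188 m); the robot touches nothing.
It fails at once if the knob is loaded with more than 22 N (contact force between plunger and anything else above 22 N).
It fails at once if the beaker is tipped by more than 0.5 rad (angle between beaker's own z axis and vertical above 0.5 rad).
It fails at once if a third tablet leaves the magazine (x of tablet_3 in the frame of dispenser below 0.03 m).
It fails at once if a bystander is pushed more than 30 mm (distance of any of hdpe_bottle, erlenmeyer, tape_roll, petri_dish, weighing_bottle, pipette_bulb from where it was at the start of the episode above 0.03 m).
It also fails if it takes over 69 s, if anything falls off the work surface, if the arm or the gripper's body presses on something with over 40 N, if the wrist force passes 120 N, or if a joint passes its speed limit or range.

### The arm

A 7-joint arm with a two-finger parallel gripper is mounted at the origin on a cart in front of the work surface, level with it; the furniture and walls round the work are solid. World frame = base frame: x ahead of the robot, y to its left, z up, the work surface at z = 0. Lengths are in m, angles in rad, forces in N, time in s.
With the tool pointing down it reaches from about 0.425 to 0.925 m from the base axis. Payload 6.8 kg.
Tool frame: the origin (TCP) lies at the very end of the fingers, on their centre line; the grasp point (between the pads) lies 19 mm behind it; z points along the fingers, y is the direction in which the jaws open and shut (so a half turn about z gives the same grasp; the last joint's range is limited). The gripper opens to 88 mm and grips with 3 to 60 N. Pads are 20 mm wide; open, the fingers measure 115 mm over their backs; the gripper's body (75 mm by 178 mm) begins 61 mm behind the grasp point.
Start: joints at [-1.42, 0.477, 0.022, 1.555, -0.011, 1.109, -0.083], TCP at [0.173, 0.653, 0.2] pointing down, gripper open.
Joint ranges: [-2.96, 2.96], [-0.34, 2.1], [-1.41, 1.46], [0.24, 2.44], [-1.37, 4.51], [0.17, 1.92], [-2.96, 2.96]. Speed limits (rad/s): [2.39, 2.39, 3.14, 3.14, 3.14, 3.14, 3.14].

### API

Orientations are given as a rotation vector (axis times angle).
In Python, from bench import r, camera, workorder, spot_in, regions_of, spot_point gives the robot as it stands.
- The arm moves only by the tool servo_tool, never from a script. Its argument "deltas" is one flat list of numbers, 7 for each row, row after row: the shift along the tool's x, y, z in mm, then the turn, a rotation vector about the tool's x, y, z in degrees, then the gripper's target within -1 to 1 (fully open at 1, half-way at 0, shut at -1). A call has 1 to 10 rows; each row is the pose to reach, as a shift and turn from the pose commanded when the call began, along the tool's axes at that moment; what a row does not reach only later rows make up. A row lasts 1/12 s, in which the tool goes at most 41.7 mm and 7.16 degrees, less where a joint would pass 70% of its speed; a pose out of reach is approached as far as the arm can. A call with a gripper value outside its range is refused whole. The fingers move at their own pace and stop on an object; "squeeze" is the grip in N (left out, the last holds). Time passes only in rows, so rows that repeat a pose let the fingers close. It gives the time, the measured TCP pose, the force and the opening at its end, in the units of the state.
- r.read_state(): the state, without advancing time (a new reading comes with each control period).
- camera(name): name is "scene" or "top"; returns a dict with "frame" (400x640x3 uint8, red, green, blue), "fx", "fy", "cx", "cy" (pixels), "R" (3x3) and "t" (3): a world point X has camera coordinates R X + t. Camera axes: x right, y down, z forward; pixel columns grow to the right and rows downward; lengths in m; the calibration is good to about 2 mm. A picture is of the moment at which its call begins. There is no depth.
- workorder.job_done(): hands the job in, once; it reports no verdict.
Trained networks look in the newest picture that a camera, given by its name, has taken for a name from the list of things; names that differ only in an ending like _2 or _b are one class to them, and where a whole thing is asked for, a point or a joint stands for the part that bears it (a point fixed in the world has none). Each returns a list of dicts, best first, with "p" (0 to 1); they miss things now and then, are a little off and sometimes report something else, mostly with a low value. They report only what shows in the picture. A call takes as long as a camera call.
- spot_in(target, camera): "xyz" ([x, y, z] in m, in world coordinates, good to about 4 mm: the middle of the surface that is visible of it).
- regions_of(target, camera): "region" (400x640 bool, what is visible of it).
- spot_point(target, camera): "xyz" ([x, y, z] in m, in world coordinates, good to about 4 mm: a listed point, or the origin of a listed thing).
The state is a dict: "time": time; "q": joint angles; "joint_velocities": joint speeds; "joint_efforts": joint torques, N m; "tool_pos": TCP position; "tcp_rot": TCP orientation; "ft_force": force on the tool from outside, world axes, zero at the start; "wrist_torque": the same for the moment, N m; "finger_gap": finger opening in m.
Only numpy, scipy, OpenCV 4.12 (cv2) and the standard library are available. Lean on these libraries where they do the work, as an engineer would, in place of code of your own. Each camera call takes 0.05 s, during which the arm holds its last target.

## Working session

There is one attempt and no reset: what is moved stays moved. The work goes in short steps, Python scripts to look and compute and a tool call to move; the robot and the scene stay as the last step left them, time stands still between calls to the robot, and variables do not carry over. Pictures are saved under pics/ and viewed, and the job is handed in when it is done.

Besides the shell and the picture viewer there is one more tool, called after ">>>" as a command line: name --argument value ..., lists and objects as JSON in quotes. servo_tool: Moves the arm, as the interface text tells. Its arguments: {"type":"object","properties":{"deltas":{"type":"array","items":{"type":"number"}},"squeeze":{"type":"number"}},"required":["deltas"]}

```bash
ls; mkdir -p pics
python3 - <<'E'
from bench import *
import cv2,numpy as np
s=r.read_state(); print(s['time'],s['tool_pos'],s['tcp_rot'],s['finger_gap'],s['ft_force'])
for c in ['scene','top']:
    d=camera(c); cv2.imwrite(f'pics/{c}0.png',d['frame'][:,:,::-1])
    print(c,d['fx'],d['cx'],d['cy'],np.round(d['R'],3).tolist(),np.round(d['t'],3))
    for t in ['beaker','dispenser','plunger','chute_lip','magazine_top','hdpe_bottle','erlenmeyer','tape_roll','petri_dish','weighing_bottle','pipette_bulb']:
        print(t,[(np.round(o['xyz'],3).tolist(),round(o['p'],2)) for o in spot_point(t,c)[:2]])
print(r.read_state()['time'])
E
```

```text
pics
0.0 [0.17258771 0.65190735 0.19860361] [-4.05357939e-01 -3.11520973e+00  2.81487813e-03] 0.08795003728656034 [-1.00651609  0.48185556 -0.39277242]
scene 420.41111712759664 316.25765743090756 202.40510930776523 [[0.745, -0.667, 0.01], [-0.407, -0.467, -0.785], [0.528, 0.581, -0.619]] [-0.428  0.432  0.856]
beaker [([0.533, 0.13, 0.001], 0.76)]
dispenser [([0.58, -0.198, -0.007], 0.86)]
plunger [([0.674, -0.205, 0.185], 0.47)]
chute_lip []
magazine_top [([0.637, -0.2, 0.151], 0.69), ([0.553, 0.033, 0.005], 0.26)]
hdpe_bottle [([0.709, -0.016, 0.002], 0.92)]
erlenmeyer [([0.8, 0.038, 0.006], 0.82), ([0.669, 0.461, 0.005], 0.39)]
tape_roll [([0.543, 0.438, 0.004], 0.96)]
petri_dish [([0.798, 0.036, 0.003], 0.43), ([0.666, 0.462, 0.003], 0.41)]
weighing_bottle [([0.553, 0.034, 0.003], 0.73)]
pipette_bulb [([0.64, 0.018, 0.006], 0.76)]
top 368.9123339641682 319.130756022118 192.30868140502778 [[-0.011, -1.0, 0.008], [-0.985, 0.009, -0.174], [0.174, -0.009, -0.985]] [0.127 0.684 1.039]
beaker [([0.53, 0.128, 0.008], 0.41)]
dispenser [([0.581, -0.199, -0.004], 0.94)]
plunger [([0.676, -0.203, 0.182], 0.46)]
chute_lip [([0.593, -0.201, 0.058], 0.88)]
magazine_top [([0.636, -0.205, 0.15], 0.95), ([0.553, 0.033, 0.008], 0.5)]
hdpe_bottle [([0.706, -0.012, 0.001], 0.61)]
erlenmeyer [([0.797, 0.043, 0.005], 0.62)]
tape_roll [([0.545, 0.435, 0.007], 0.86)]
petri_dish [([0.668, 0.462, 0.004], 0.52)]
weighing_bottle [([0.556, 0.034, 0.006], 0.4)]
pipette_bulb [([0.636, 0.018, 0.008], 0.6), ([0.798, 0.04, 0.007], 0.54)]
1.2
```

View pics/scene0.png

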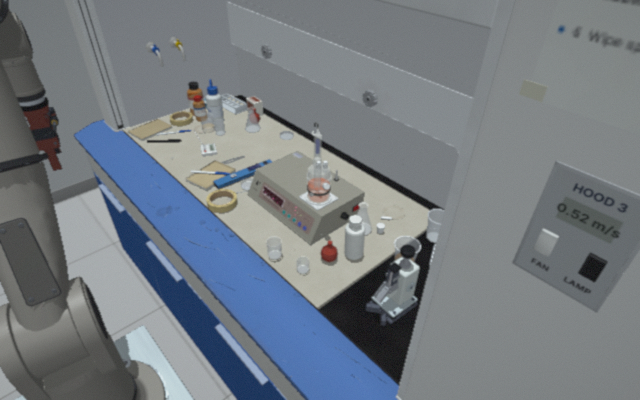

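View pics/top0.png

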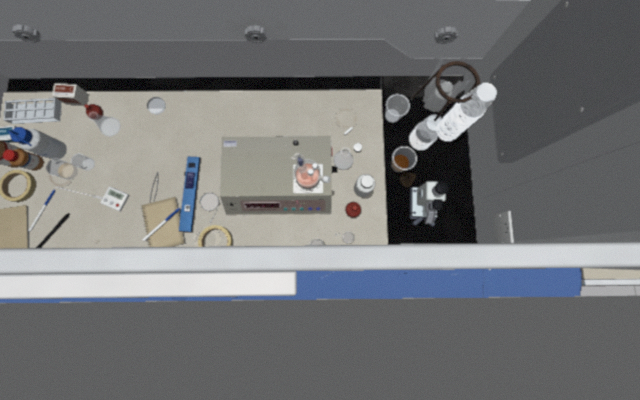

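```bash
cat > h.py <<'E'
from bench import *
import cv2,numpy as np
def crop(c,u0,v0,u1,v1,k,name,d=None):
    d=d or camera(c); f=d['frame'][v0:v1,u0:u1,::-1]
    cv2.imwrite('pics/'+name,cv2.resize(f,None,fx=k,fy=k,interpolation=cv2.INTER_CUBIC)); return d
def proj(d,X):
    p=d['R']@np.array(X)+d['t']; return [round(float(d['fx']*p[0]/p[2]+d['cx']),1),round(float(d['fy']*p[1]/p[2]+d['cy']),1)]
def ray(d,u,v,z):
    R=np.array(d['R']);t=np.array(d['t']);o=-R.T@t
    w=R.T@np.array([(u-d['cx'])/d['fx'],(v-d['cy'])/d['fy'],1]); return o+w*(z-o[2])/w[2]
E
python3 - <<'E'
from h import *
a=crop('scene',240,200,460,340,3.6,'sc1.png'); b=crop('top',300,60,500,210,4,'tp1.png')
for d in (a,b):
    print('cam',-np.array(d['R']).T@d['t'])
    for n,X in dict(beak=[.532,.129,0],beaktop=[.532,.129,.056],disp=[.581,-.199,-.012],knob=[.675,-.204,.18],mag=[.636,-.202,.146]).items(): print(n,proj(d,X))
print([ray(b,320,v,0).round(3) for v in (240,268,295)],[ray(b,320,v,0.5).round(3) for v in (240,268,295)])
E
```

```text
cam [ 0.04235363 -0.58079238  0.87368212]
beak [275.6, 256.4]
beaktop [274.6, 242.3]
disp [371.2, 321.3]
knob [407.4, 250.2]
mag [394.2, 267.9]
cam [0.49461609 0.13072861 1.14135291]
beak [316.8, 245.0]
beaktop [316.8, 244.3]
disp [421.5, 228.2]
knob [441.5, 187.1]
mag [437.6, 203.5]
[array([0.547, 0.119, 0.   ]), array([0.463, 0.12 , 0.   ]), array([0.384, 0.121, 0.   ])] [array([0.524, 0.124, 0.5  ]), array([0.477, 0.125, 0.5  ]), array([0.432, 0.125, 0.5  ])]
```

View pics/sc1.png

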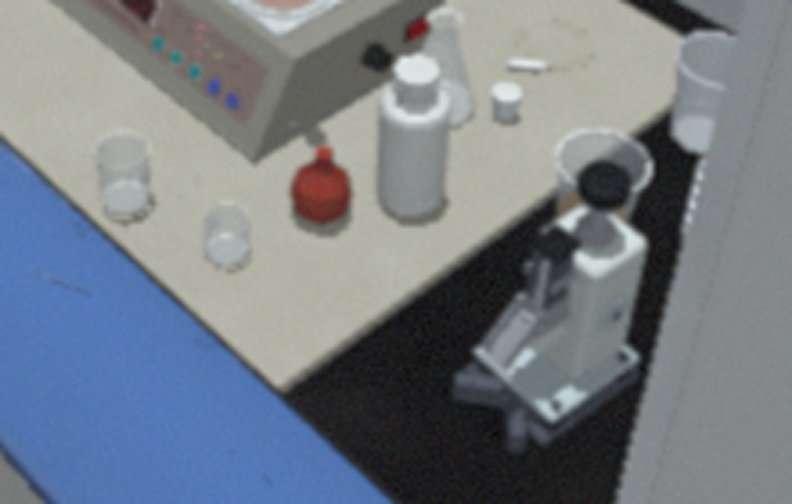

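View pics/tp1.png

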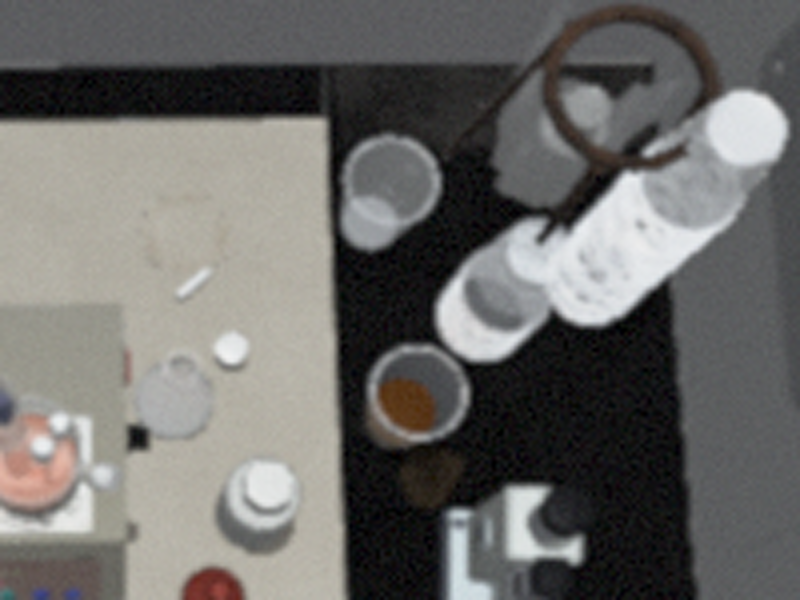

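```bash
cat >> h.py <<'E'
from scipy.spatial.transform import Rotation as Ro
def frame(tilt,yaw=0):
    # tool y along world y (rotated by yaw deg), z down tilted forward by tilt deg
    t=np.radians(tilt);s,c=np.sin(t),np.cos(t)
    M=np.array([[-c,0,s],[0,1,0],[-s,0,-c]])
    return Ro.from_euler('z',yaw,degrees=True)*Ro.from_matrix(M)
def delta(target,Rt,state=None):
    s=state or r.read_state(); C=Ro.from_rotvec(s['tcp_rot'])
    return np.round(C.inv().apply(np.array(target)-s['tool_pos'])*1000,1), np.round((C.inv()*Rt).as_rotvec(degrees=True),2)
def tcp_for_grasp(g,Rt): return np.array(g)+Rt.apply([0,0,.019])
E
python3 - <<'E'
from h import *
d=camera('scene'); print(ray(d,274.2,240.3,.056),ray(d,274.7,255,.004))
Rt=frame(18); print(Rt.as_matrix().round(2))
g=[.535,.130,.045]
p=tcp_for_grasp(g,Rt); print(p)
print(delta(p+[0,0,.12],Rt)); print(r.read_state()['time'])
E
```

```text
[0.53620516 0.13623214 0.056     ] [0.53139004 0.13196616 0.004     ]
[[-0.95  0.    0.31]
 [ 0.    1.    0.  ]
 [-0.31  0.   -0.95]]
[0.54087132 0.13       0.02692993]
(array([-489.6, -410.9,   52.6]), array([ -2.33, -17.9 , -14.71]))
1.35
```

>>> servo_tool --deltas '[-30,-25,0,0,-2,-2,1,-60,-50,0,0,-4,-4,1,-90,-75,0,0,-6,-6,1,-120,-100,0,0,-8,-8,1,-150,-125,0,-1,-10,-10,1,-180,-150,0,-1,-12,-12,1,-210,-175,0,-2,-14,-13,1,-240,-200,0,-2,-16,-14,1,-270,-225,0,-2,-18,-15,1,-300,-250,0,-2,-18,-15,1]' --squeeze 8

```text
time: 2.18
tool_pos: [0.3983, 0.3328, 0.1994]
tcp_rot: [-0.012, 2.825, -0.008]
ft_force: [0.1, 0.6, 0.3]
finger_gap: 0.088
```

Run:
```python
from h import *
s=r.read_state(); Rt=frame(18); p=tcp_for_grasp([.535,.132,.045],Rt)
print(s['time'],s['tool_pos'],s['q'].round(2) if hasattr(s['q'],'round') else s['q'],s['ft_force'])
print(delta(p+[0,0,.12],Rt));
```

```text
2.1833 [0.39828683 0.3327727  0.19937811] [-1.17  0.1   0.18  2.12  0.36  0.78  0.35] [0.13399952 0.58836224 0.30410845]
(array([-117.3, -201.4,   95.1]), array([-0.26,  0.12,  0.53]))
```

>>> servo_tool --deltas '[-20,-35,14,0,0,0,1,-40,-70,28,0,0,0,1,-60,-105,42,0,0,0,1,-80,-140,56,0,0,0,1,-100,-172,70,0,0,0,1,-117,-201,80,0,0,0,1,-117,-201,95,0,0,0,1,-117,-201,95,0,0,0,1]'

```text
time: 2.85
tool_pos: [0.5406, 0.1302, 0.1454]
tcp_rot: [-0.0, 2.828, -0.012]
ft_force: [-0.5, 0.4, -0.4]
finger_gap: 0.0877
```

Run:
```python
from h import *
s=r.read_state(); Rt=frame(18); p=tcp_for_grasp([.535,.132,.045],Rt)
print(s['time'],s['tool_pos'],np.round(s['q'],2),s['ft_force'])
print(delta(p,Rt)); crop('scene',180,140,440,330,3,'sc2.png')
print([(np.round(o['xyz'],3),o['p']) for o in spot_point('beaker','scene')])
```

```text
2.85 [0.54064395 0.13019465 0.14535318] [-0.75  0.2   0.35  2.16  0.13  0.5   1.05] [-0.48175222  0.37154294 -0.41372201]
(array([ 36.3,   2.8, 112.7]), array([-0.46, -0.04,  0.08]))
[(array([0.536, 0.129, 0.002]), 0.84), (array([0.797, 0.039, 0.005]), 0.36)]
```

View pics/sc2.png

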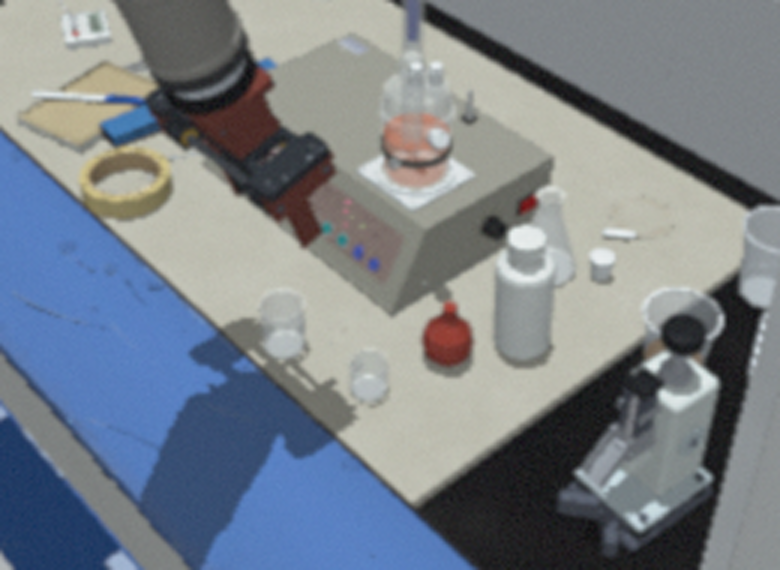

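>>> servo_tool --deltas '[9,0,28,0,0,0,1,18,1,56,0,0,0,1,27,2,84,0,0,0,1,33,2,104,0,0,0,1,36,2,113,0,0,0,1,36,2,113,0,0,0,1]'

```text
time: 3.45
tool_pos: [0.5394, 0.1358, 0.0268]
tcp_rot: [-0.012, 2.83, -0.009]
ft_force: [-0.2, -0.1, -0.1]
finger_gap: 0.0875
```

Run:
```python
from h import *
s=r.read_state();print(s['time'],s['tool_pos'],s['ft_force'])
Rt=frame(18);print(delta(tcp_for_grasp([.535,.132,.045],Rt),Rt));crop('scene',200,180,400,320,4,'sc3.png')
```

```text
3.45 [0.5394049  0.13577757 0.02678604] [-0.23082512 -0.08568606 -0.08718108]
(array([-1.4, -3.8,  0.3]), array([-0.3 , -0.12,  0.52]))
```

View pics/sc3.png

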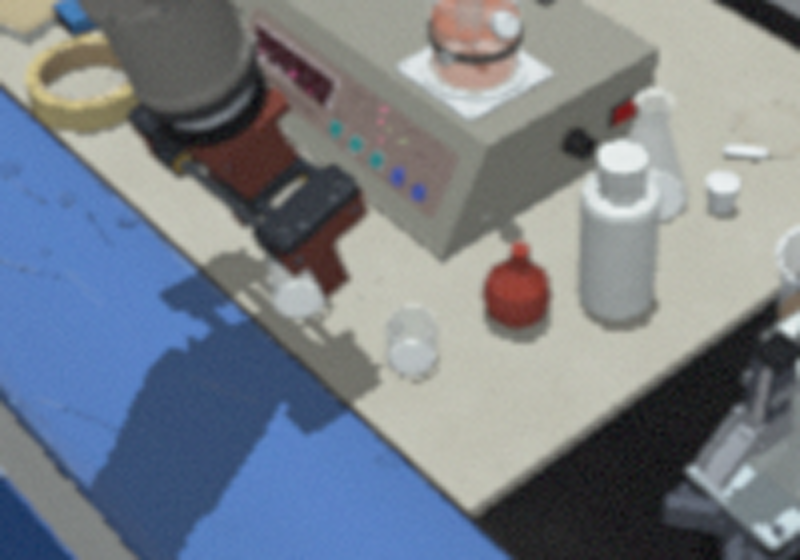

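>>> servo_tool --deltas '[-1,-4,0,0,0,0,0.5,-1,-4,0,0,0,0,0.2,-1,-4,0,0,0,0,-0.1,-1,-4,0,0,0,0,-0.4,-1,-4,0,0,0,0,-0.6,-1,-4,0,0,0,0,-0.6,-1,-4,0,0,0,0,-0.6,-1,-4,0,0,0,0,-0.6]' --squeeze 8

```text
time: 4.17
tool_pos: [0.5421, 0.1305, 0.0287]
tcp_rot: [-0.007, 2.826, -0.008]
ft_force: [0.2, -0.0, 0.9]
finger_gap: 0.042
```

Run:
```python
from h import *
s=r.read_state();print(s['time'],s['tool_pos'],s['ft_force'],s['finger_gap'])
Rt=frame(18);print(delta(np.array(s['tool_pos'])+[0,0,.07],Rt))
```

```text
4.1667 [0.54211997 0.13051354 0.02866376] [ 0.24939772 -0.00128216  0.8702023 ] 0.042003807015730206
(array([-21.7,  -0.5, -66.5]), array([-0.29,  0.07,  0.34]))
```

>>> servo_tool --deltas '[-2,0,-6,0,0,0,-0.6,-6,0,-18,0,0,0,-0.6,-12,0,-38,0,0,0,-0.6,-18,0,-56,0,0,0,-0.6,-22,0,-67,0,0,0,-0.6,-22,0,-67,0,0,0,-0.6]'

```text
time: 4.67
tool_pos: [0.5438, 0.1317, 0.1019]
tcp_rot: [-0.006, 2.822, -0.005]
ft_force: [0.4, 0.5, -0.2]
finger_gap: 0.0418
```

Run:
```python
from h import *
s=r.read_state();print(s['time'],s['tool_pos'],s['ft_force'],s['finger_gap'])
d=crop('scene',200,180,440,340,3.3,'sc4.png');t=crop('top',360,140,480,240,6,'tp4.png')
for c in('scene','top'):
  for n in('dispenser','plunger','chute_lip','magazine_top'): print(c,n,[(np.round(o['xyz'],4).tolist(),round(o['p'],2)) for o in spot_point(n,c)[:1]])
```

```text
4.6667 [0.54382413 0.1316774  0.10188942] [ 0.4482456   0.4702006  -0.19371405] 0.04179357363811052
scene dispenser [([0.5789, -0.198, -0.0065], 0.6)]
scene plunger [([0.677, -0.2067, 0.1909], 0.71)]
scene chute_lip [([0.5892, -0.2036, 0.0565], 0.59)]
scene magazine_top [([0.6346, -0.2021, 0.1504], 0.61)]
top dispenser [([0.5803, -0.1978, -0.0071], 0.89)]
top plunger [([0.6776, -0.204, 0.1821], 0.69)]
top chute_lip [([0.5916, -0.2, 0.0584], 0.9)]
top magazine_top [([0.6356, -0.2095, 0.1482], 0.78)]
```

View pics/sc4.png

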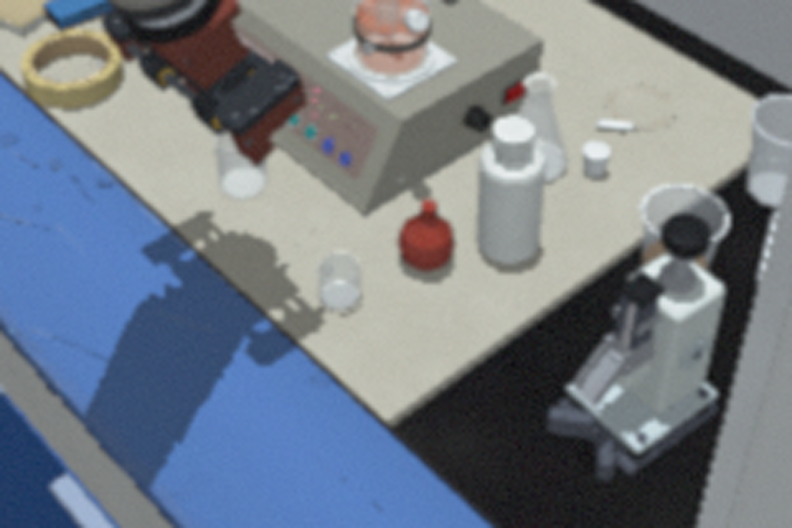

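View pics/tp4.png

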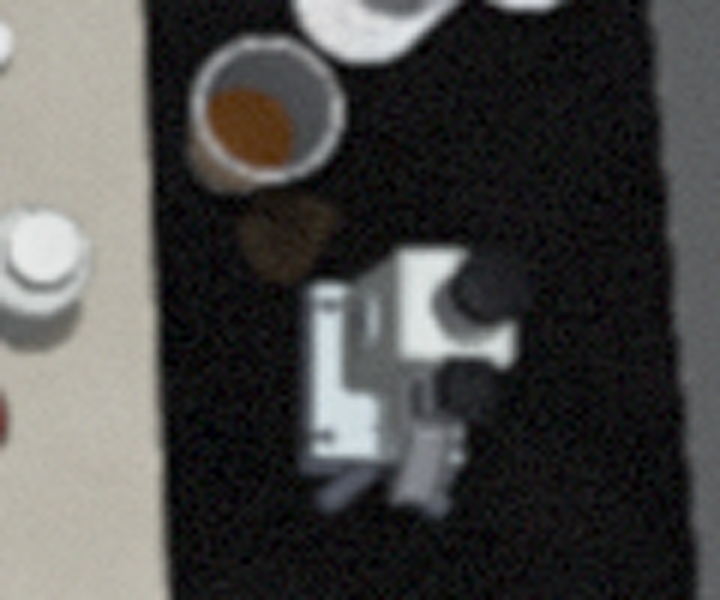

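Run:
```python
from h import *
d=camera('scene')
for u,v in((319.7,308.8),(348.5,339.1)): print(ray(d,u,v,0.0),ray(d,u,v,-.012), ray(d,u,v,.0075))
ud=200+242/3.3;vd=180+183/3.3
s=r.read_state();print(s['tool_pos'],s['time']);
zb=s['tool_pos'][2]-.0275
print('beaker floor ray',ray(d,ud,vd,zb+.003))
print('rim', ray(d,200+243/3.3,180+140/3.3,zb+.056))
Rt=frame(18,-2)
print(delta([.560,-.199,.105],Rt))
```

```text
[ 0.50352938 -0.09188456  0.        ] [ 0.50986362 -0.08516942 -0.012     ] [ 0.49957048 -0.09608152  0.0075    ]
[ 0.4957585  -0.20249497  0.        ] [ 0.50198601 -0.19729907 -0.012     ] [ 0.49186631 -0.20574241  0.0075    ]
[0.54195109 0.13084253 0.09862127] 5.2167
beaker floor ray [0.53535335 0.13754936 0.07412127]
rim [0.53464991 0.13065651 0.12712127]
(array([ -17.1, -330. ,    1.3]), array([0.3 , 0.02, 2.25]))
```

>>> servo_tool --deltas '[-2,-25,0,0,0,0,-0.6,-4,-60,0,0,0,0,-0.6,-6,-97,0,0,0,0.5,-0.6,-8,-134,0,0,0,1,-0.6,-10,-171,0,0,0,1,-0.6,-12,-208,0,0,0,2,-0.6,-14,-245,0,0,0,2,-0.6,-15,-282,0,0,0,2,-0.6,-15,-315,1,0,0,2,-0.6,-15,-330,1,0,0,2,-0.6]'

```text
time: 6.05
tool_pos: [0.5575, -0.2047, 0.1051]
tcp_rot: [0.05, 2.825, -0.004]
ft_force: [-0.4, 0.1, 0.2]
finger_gap: 0.042
```

Run:
```python
from h import *
s=r.read_state();print(s['time'],s['tool_pos'],np.round(s['q'],2),s['ft_force'],s['finger_gap'])
d=crop('scene',240,180,460,340,3.6,'sc5.png');t=crop('top',340,120,490,250,5,'tp5.png')
Rt=frame(18,-2)
for o in ('beaker','dispenser'):
  for c in ('scene','top'): print(o,c,[(np.round(k['xyz'],4).tolist(),round(k['p'],2)) for k in spot_point(o,c)[:1]])
print(delta([.5575,-.199,.023],Rt)); print(delta([.5575,-.199,.103],Rt))
```

```text
6.05 [ 0.55749478 -0.20474346  0.10505276] [ 0.23  0.32  0.08  2.1  -0.27  0.43  2.07] [-0.3667251   0.13481134  0.1717664 ] 0.04195547165515382
beaker scene [([0.5486, -0.2045, 0.0765], 0.74)]
beaker top [([0.5455, -0.2083, 0.0823], 0.42)]
dispenser scene [([0.5826, -0.1985, -0.0097], 0.79)]
dispenser top [([0.5796, -0.1955, -0.0088], 0.96)]
(array([25.8, -2.4, 77.5]), array([0.41, 0.02, 0.35]))
(array([ 1.1, -2. ,  1.4]), array([0.41, 0.02, 0.35]))
```

View pics/sc5.png

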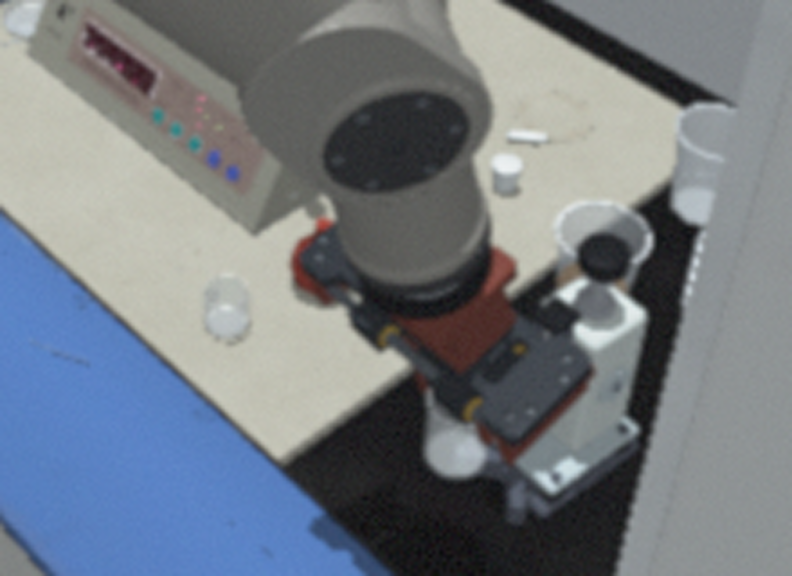

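View pics/tp5.png

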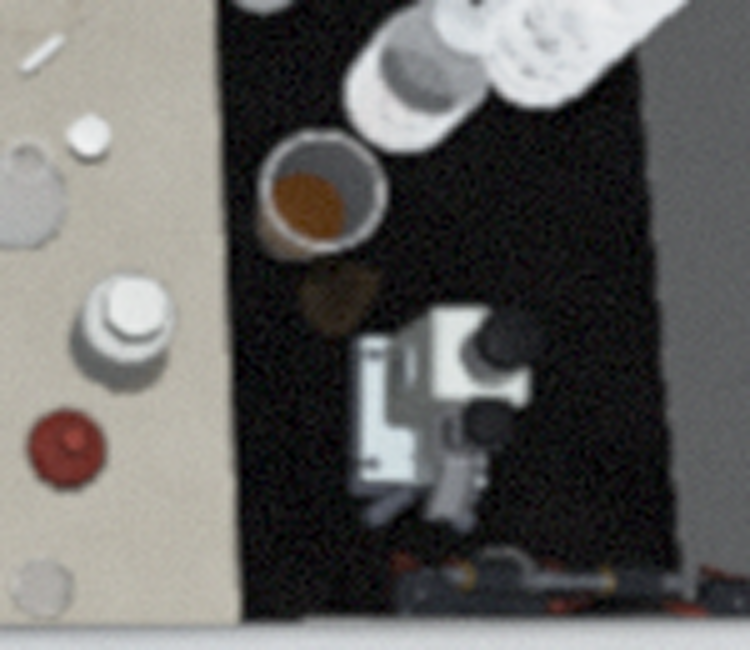

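```bash
cat >> h.py <<'E'
def avg(n=10):
    P=[];V=[];F=[]
    for i in range(n):
        s=r.read_state();P.append(s['tool_pos']);V.append(s['tcp_rot']);F.append(s['ft_force']);camera('top')
    q=Ro.from_rotvec(V).mean()
    print('t',s['time'],'pos',np.mean(P,0).round(4),'std',np.std(P,0).round(4),'F',np.mean(F,0).round(2),np.std(F,0).round(2),'gap',round(s['finger_gap'],4))
    return dict(tool_pos=np.mean(P,0),tcp_rot=q.as_rotvec())
E
python3 - <<'E'
from h import *
s=avg(); Rt=frame(18,-2)
print(delta([.5575,-.199,.023],Rt,s))
E
```

```text
t 6.8 pos [ 0.5583 -0.1976  0.1049] std [0.0001 0.0006 0.0001] F [ 0.19 -0.26 -0.31] [0.67 0.62 0.67] gap 0.0417
(array([26.1, -1.7, 77.6]), array([0.38, 0.05, 0.34]))
```

>>> servo_tool --deltas '[8,-1,25,0,0,0,-0.6,17,-1,50,0,0,0,-0.6,23,-1.5,70,0,0,0,-0.6,26,-1.5,79,0,0,0,-0.6,27,-1.5,80.6,0,0,0,-0.6,27,-1.5,80.6,0,0,0,-0.6]'

```text
time: 7.35
tool_pos: [0.5572, -0.2001, 0.0197]
tcp_rot: [0.043, 2.827, -0.0]
ft_force: [1.0, -0.1, -0.6]
finger_gap: 0.0419
```

Run:
```python
from h import *
s=avg(6); d=crop('scene',320,200,440,340,5,'sc6.png'); Rt=frame(18,-2)
print([(np.round(k['xyz'],4).tolist(),round(k['p'],2)) for k in spot_point('beaker','scene')[:2]])
print('contact pt bottom center pred',proj(d,s['tool_pos']+np.array([-.007,0,-.028])))
print(delta([.5575,-.199,.0175],Rt,s))
```

```text
t 7.6 pos [ 0.5581 -0.2003  0.0209] std [0.0004 0.0001 0.0006] F [ 0.12  0.11 -0.37] [0.53 0.31 0.39] gap 0.0418
[([0.5475, -0.2007, -0.0061], 0.46)]
contact pt bottom center pred [363.5, 327.2]
(array([1.7, 1.3, 3. ]), array([0.31, 0.14, 0.24]))
```

View pics/sc6.png

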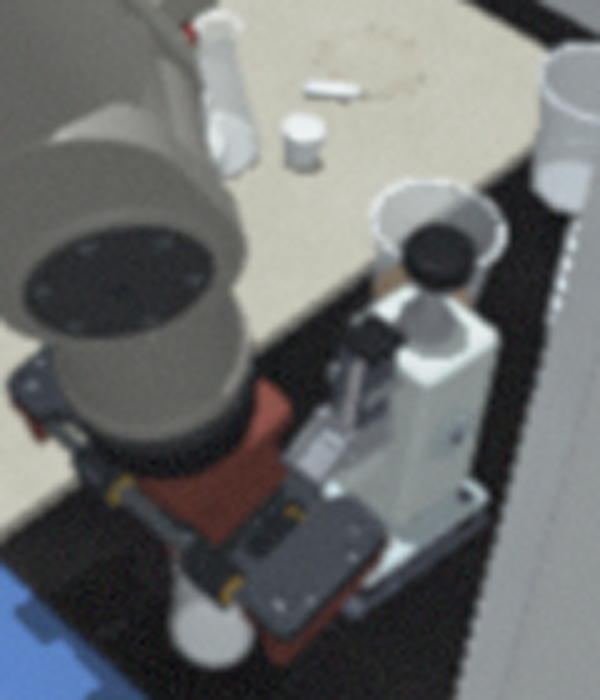

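>>> servo_tool --deltas '[1,0.5,2,0,0,0,-0.6,1.5,0.5,3,0,0,0,-0.6,1.5,0.5,3,0,0,0,-0.6]'

```text
time: 8.0
tool_pos: [0.5569, -0.1994, 0.0165]
tcp_rot: [0.042, 2.826, -0.0]
ft_force: [0.4, 0.9, 0.1]
finger_gap: 0.0424
```

Run:
```python
from h import *
s=avg(4); Rt=frame(18,-2)
print(delta(s['tool_pos']+np.array([.020,-.0005,0]),Rt,s))
```

```text
t 8.15 pos [ 0.5569 -0.1994  0.0165] std [0. 0. 0.] F [-0.3   0.02  0.04] [0.43 0.75 0.27] gap 0.042
(array([-19. ,   0.1,   6.2]), array([0.34, 0.05, 0.25]))
```

>>> servo_tool --deltas '[-5,0,1.6,0,0,0,-0.6,-10,0,3.3,0,0,0,-0.6,-15,0,4.9,0,0,0,-0.6,-20,0,6.5,0,0,0,-0.6,-23,0,7.5,0,0,0,-0.6,-23,0,7.5,0,0,0,-0.6,-23,0,7.5,0,0,0,-0.6]'

```text
time: 8.78
tool_pos: [0.5814, -0.2001, 0.0166]
tcp_rot: [0.042, 2.826, -0.001]
ft_force: [0.6, 0.7, 2.2]
finger_gap: 0.0419
```

>>> servo_tool --deltas '[-1.5,0,0.5,0,0,0,-0.6,-3,0,1,0,0,0,-0.6,-3,0,1,0,0,0,-0.6]'

```text
time: 9.03
tool_pos: [0.5841, -0.2002, 0.0164]
tcp_rot: [0.042, 2.827, -0.0]
ft_force: [-1.0, -0.3, 0.1]
finger_gap: 0.0419
```

Run:
```python
from h import *
s=avg(5);d=crop('scene',320,200,440,340,5,'sc7.png');crop('top',380,170,480,250,7,'tp7.png')
```

```text
t 9.2333 pos [ 0.584  -0.2002  0.0164] std [0. 0. 0.] F [-0.7   0.08  0.38] [0.49 0.58 0.28] gap 0.0419
```

View pics/sc7.png

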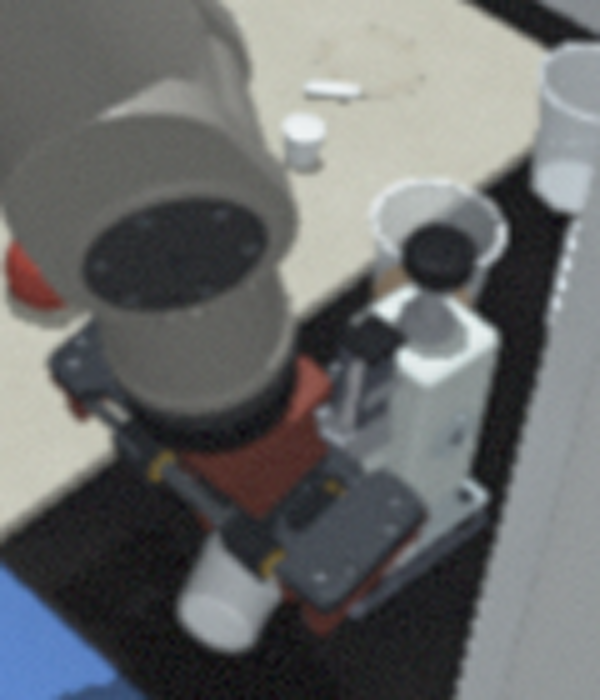

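View pics/tp7.png

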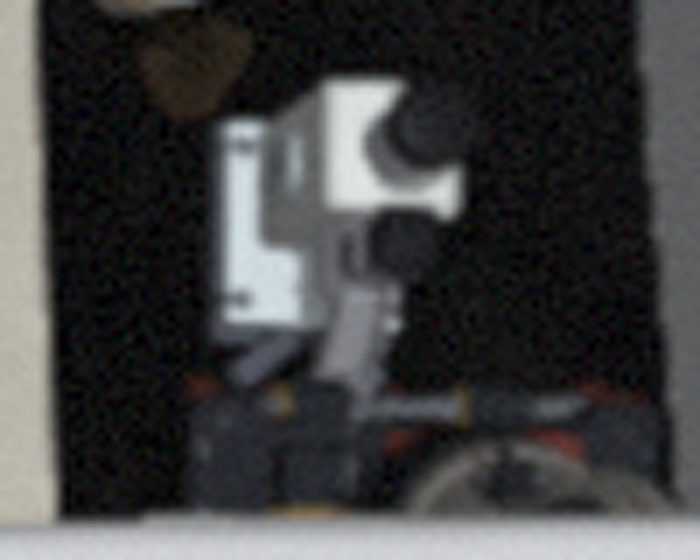

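Run:
```python
from h import *
d=camera('scene')
for th in (0,.1,.2,.3,.4,.5):
    B=np.array([.562,-.2,-.01]);T=B+.05*np.array([np.sin(th),0,np.cos(th)])
    a,b=np.array(proj(d,B)),np.array(proj(d,T)); v=(b-a); print(th,a,v,'angle from up',round(np.degrees(np.arctan2(v[0],-v[1])),1))
print(ray(d,320+218/5,200+612/5,-.008))
f=d['frame'][300:335,345:390,::-1]; g=cv2.resize(f,None,fx=16,fy=16,interpolation=cv2.INTER_CUBIC); g=cv2.convertScaleAbs(g,alpha=1.5); cv2.imwrite('pics/sc8.png',g)
```

```text
0 [366.4 325.3] [  1.7 -12.5] angle from up 7.7
0.1 [366.4 325.3] [  3.1 -13.6] angle from up 12.8
0.2 [366.4 325.3] [  4.5 -14.5] angle from up 17.2
0.3 [366.4 325.3] [  5.8 -15.3] angle from up 20.8
0.4 [366.4 325.3] [  7.  -15.9] angle from up 23.8
0.5 [366.4 325.3] [  8.2 -16.3] angle from up 26.7
[ 0.56201167 -0.19038351 -0.008     ]
```

View pics/sc8.png

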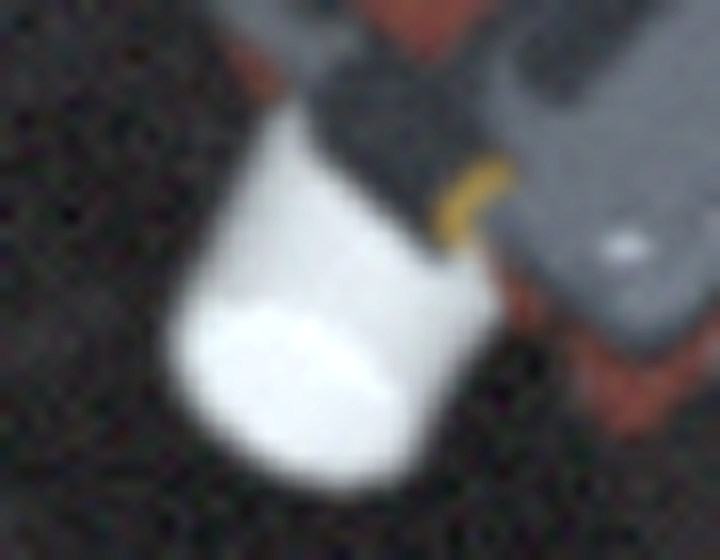

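>>> servo_tool --deltas '[2,0,-0.5,0,0,0,-0.6,4,0,-1,0,0,0,-0.6,6,0,-1.5,0,0,0,-0.6,7.8,0,-2,0,0,0,-0.6,7.8,0,-2,0,0,0,-0.6]'

```text
time: 9.85
tool_pos: [0.5768, -0.2002, 0.0168]
tcp_rot: [0.042, 2.824, -0.001]
ft_force: [1.1, -0.0, 5.8]
finger_gap: 0.0418
```

```bash
cat >> h.py <<'E'
def bk(name,u0=340,v0=295,w=60,hh=40):
    d=camera('scene'); f=d['frame'][v0:v0+hh,u0:u0+w,::-1]; g=cv2.resize(f,None,fx=13,fy=13,interpolation=cv2.INTER_CUBIC); cv2.imwrite('pics/'+name,cv2.convertScaleAbs(g,alpha=1.5))
E
python3 - <<'E'
from h import *
avg(2);bk('b1.png')
E
```

```text
t 9.9 pos [ 0.5768 -0.2002  0.0168] std [0.0001 0.     0.    ] F [1.45 0.35 5.21] [0.36 0.35 0.6 ] gap 0.0416
```

View pics/b1.png

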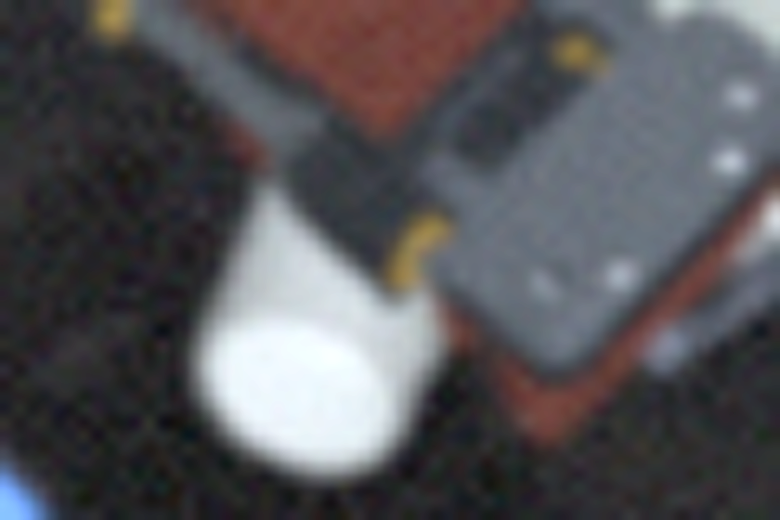

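>>> servo_tool --deltas '[2,0,-0.7,0,0,0,-0.6,4,0,-1.3,0,0,0,-0.6,6,0,-2,0,0,0,-0.6,7.6,0,-2.5,0,0,0,-0.6,7.6,0,-2.5,0,0,0,-0.6]'

```text
time: 10.42
tool_pos: [0.5675, -0.1998, 0.016]
tcp_rot: [0.043, 2.827, -0.0]
ft_force: [0.1, 1.7, 3.8]
finger_gap: 0.0421
```

Run:
```python
from h import *
avg(2);bk('b2.png')
```

```text
t 10.4667 pos [ 0.5676 -0.1998  0.016 ] std [0.0001 0.     0.    ] F [-0.12  1.1   4.55] [0.18 0.61 0.74] gap 0.0417
```

View pics/b2.png

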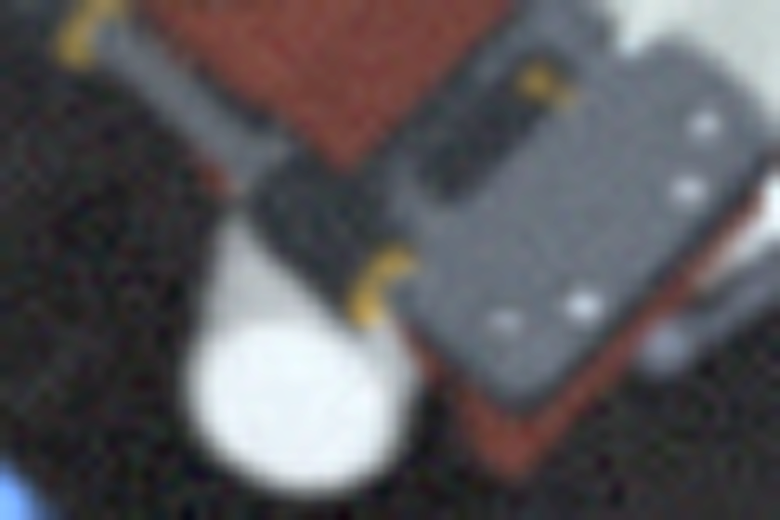

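>>> servo_tool --deltas '[2,0,-0.5,0,0,0,-0.6,4,0,-0.9,0,0,0,-0.6,5.8,0,-1.4,0,0,0,-0.6,5.8,0,-1.4,0,0,0,-0.6]'

```text
time: 10.9
tool_pos: [0.5612, -0.1996, 0.0151]
tcp_rot: [0.042, 2.828, -0.0]
ft_force: [0.4, -0.4, 0.4]
finger_gap: 0.0419
```

Run:
```python
from h import *
avg(2);bk('b3.png')
```

```text
t 10.95 pos [ 0.5613 -0.1996  0.0151] std [0.0002 0.     0.0001] F [0.58 0.31 0.41] [0.16 0.69 0.04] gap 0.0416
```

View pics/b3.png

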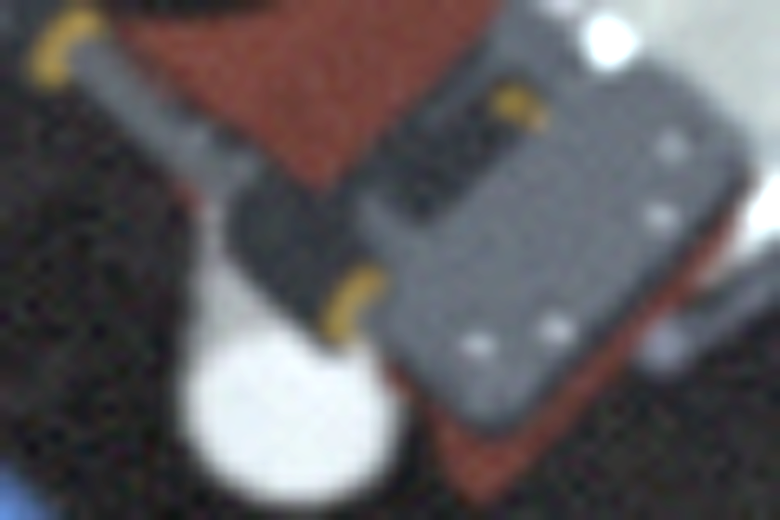

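>>> servo_tool --deltas '[0.3,0,1,0,0,0,-0.6,0.3,0,1,0,0,0,-0.6]'

```text
time: 11.22
tool_pos: [0.5629, -0.1998, 0.0151]
tcp_rot: [0.042, 2.825, -0.001]
ft_force: [-0.6, 0.4, 6.4]
finger_gap: 0.0418
```

>>> servo_tool --deltas '[0.3,0,1,0,0,0,-0.6,0.3,0,1,0,0,0,-0.6]'

```text
time: 11.38
tool_pos: [0.5636, -0.1999, 0.0147]
tcp_rot: [0.042, 2.824, -0.001]
ft_force: [-1.8, 0.6, 8.4]
finger_gap: 0.0418
```

>>> servo_tool --deltas '[-0.6,0,-2,0,0,0,-0.6,-1.5,0,-4.8,0,0,0,-0.6,-1.5,0,-4.8,0,0,0,-0.6]' --squeeze 14

```text
time: 11.63
tool_pos: [0.5621, -0.1997, 0.0188]
tcp_rot: [0.042, 2.826, -0.001]
ft_force: [0.3, -0.8, -1.1]
finger_gap: 0.0417
```

Run:
```python
from h import *
s=avg(4);bk('b4.png');print(delta(s['tool_pos']+np.array([.025,0,0]),frame(18,-2),s))
d=camera('scene');print(proj(d,s['tool_pos']+np.array([-.007,0,-.028])))
```

```text
t 11.7833 pos [ 0.5621 -0.1997  0.0185] std [0.0001 0.0001 0.0002] F [-0.08 -0.08 -0.77] [0.34 0.48 0.39] gap 0.0416
(array([-23.8,   0.7,   7.7]), array([0.33, 0.04, 0.24]))
[364.4, 326.7]
```

View pics/b4.png

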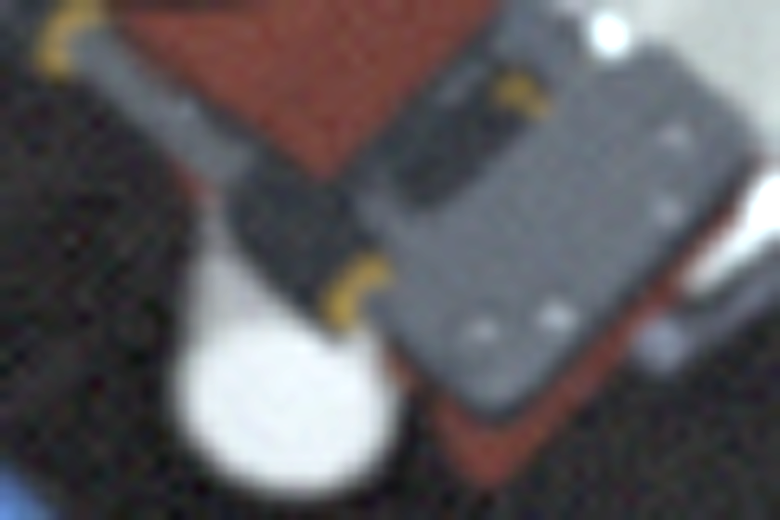

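>>> servo_tool --deltas '[-4,0,1.3,0,0,0,-0.6,-8,0,2.6,0,0,0,-0.6,-12,0,3.9,0,0,0,-0.6,-16,0,5.2,0,0,0,-0.6,-20,0,6.5,0,0,0,-0.6,-20,0,6.5,0,0,0,-0.6]'

```text
time: 12.43
tool_pos: [0.5847, -0.2001, 0.0188]
tcp_rot: [0.041, 2.825, -0.001]
ft_force: [-0.5, -0.2, -0.1]
finger_gap: 0.042
```

Run:
```python
from h import *
s=avg(3);bk('b5.png')
d=camera('scene');print(proj(d,s['tool_pos']+np.array([-.007,0,-.028])))
```

```text
t 12.5333 pos [ 0.584  -0.2001  0.0187] std [0.0005 0.     0.0001] F [-0.38  0.35 -0.83] [0.09 0.54 0.8 ] gap 0.0416
[370.5, 321.8]
```

View pics/b5.png

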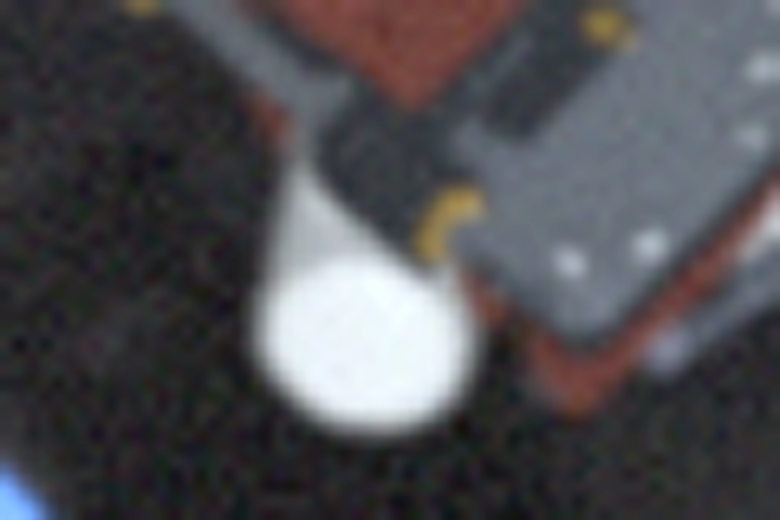

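>>> servo_tool --deltas '[0.3,0,1,0,0,0,-0.6,0.6,0,2,0,0,0,-0.6,0.9,0,3,0,0,0,-0.6,0.9,0,3,0,0,0,-0.6]'

```text
time: 13.02
tool_pos: [0.5831, -0.2002, 0.0152]
tcp_rot: [0.042, 2.827, -0.0]
ft_force: [0.2, -0.1, -0.1]
finger_gap: 0.0417
```

>>> servo_tool --deltas '[0.3,0,1,0,0,0,-0.6,0.3,0,1,0,0,0,-0.6]'

```text
time: 13.18
tool_pos: [0.5839, -0.2003, 0.0149]
tcp_rot: [0.042, 2.825, -0.001]
ft_force: [-0.7, 0.3, 2.9]
finger_gap: 0.0414
```

Run:
```python
from h import *
s=avg(3);bk('b6.png')
for c in('scene','top'):
  camera(c);print([(np.round(k['xyz'],4).tolist(),round(k['p'],2)) for k in spot_point('beaker',c)[:1]])
```

```text
t 13.2833 pos [ 0.5838 -0.2003  0.0149] std [0.0001 0.     0.    ] F [-0.76 -0.2   3.73] [0.28 0.33 0.65] gap 0.0414
[([0.5701, -0.1998, -0.0103], 0.68)]
[]
```

View pics/b6.png

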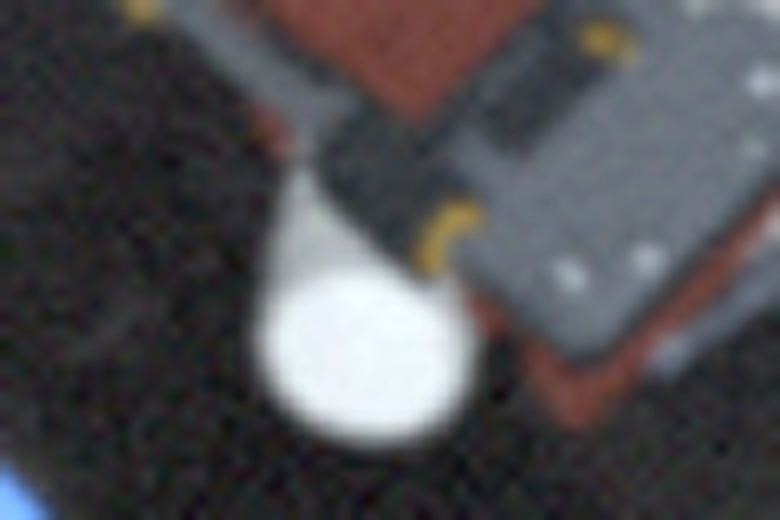

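>>> servo_tool --deltas '[-0.8,0,-2.4,0,0,0,-0.6,-0.8,0,-2.4,0,0,0,-0.6,-2.8,0,-1.8,0,0,0,-0.6,-4.8,0,-1.1,0,0,0,-0.6,-6.8,0,-0.4,0,0,0,-0.6,-6.8,0,-0.4,0,0,0,-0.6,-6.8,0,-0.4,0,0,0,-0.6]'

```text
time: 14.17
tool_pos: [0.5899, -0.2004, 0.0168]
tcp_rot: [0.042, 2.826, -0.001]
ft_force: [-0.7, 0.4, 0.2]
finger_gap: 0.0417
```

Run:
```python
from h import *
s=avg(3);bk('b7.png')
d=camera('scene');print(ray(d,368.1,322.3,-.009),proj(d,[.581,-.2,-.009]))
print([(np.round(k['xyz'],4).tolist(),round(k['p'],2)) for k in spot_point('beaker','scene')[:1]])
```

```text
t 14.2667 pos [ 0.5897 -0.2004  0.0168] std [0.0001 0.     0.    ] F [-0.05  0.14 -0.73] [0.47 0.41 0.65] gap 0.0413
[ 0.57125131 -0.19717102 -0.009     ] [371.6, 320.8]
[([0.5761, -0.199, -0.0079], 0.75)]
```

View pics/b7.png

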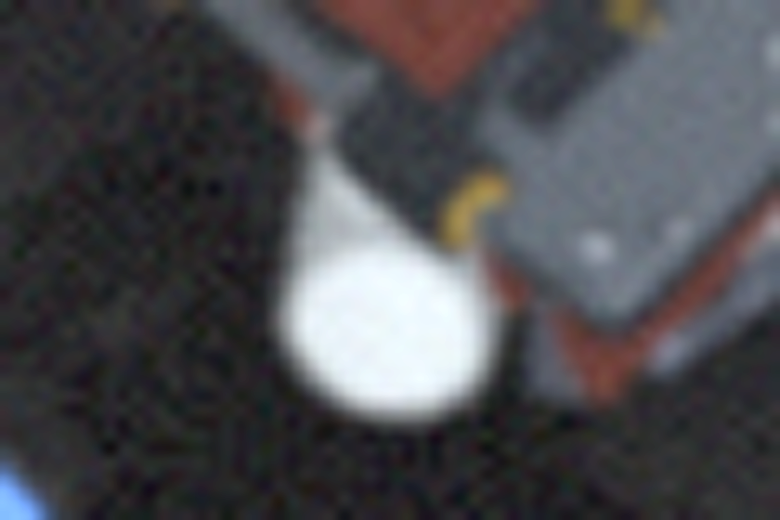

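>>> servo_tool --deltas '[-1.5,0,0.5,0,0,0,-0.6,-3,0,1,0,0,0,-0.6,-3,0,1,0,0,0,-0.6,-2.6,0,2.2,0,0,0,-0.6,-2.2,0,3.2,0,0,0,-0.6,-2.1,0,3.7,0,0,0,-0.6,-2.1,0,3.7,0,0,0,-0.6]'

```text
time: 15.05
tool_pos: [0.5937, -0.2006, 0.0149]
tcp_rot: [0.042, 2.824, -0.001]
ft_force: [-1.1, 1.4, 5.5]
finger_gap: 0.0417
```

Run:
```python
from h import *
s=avg(3);bk('b8.png')
d=camera('scene')
print([(np.round(k['xyz'],4).tolist(),round(k['p'],2)) for k in spot_point('beaker','scene')[:1]])
```

```text
t 15.15 pos [ 0.5936 -0.2006  0.0148] std [0.0001 0.     0.    ] F [-1.52  1.25  5.33] [0.3  0.12 0.47] gap 0.0416
[([0.5805, -0.1994, -0.0108], 0.55)]
```

View pics/b8.png

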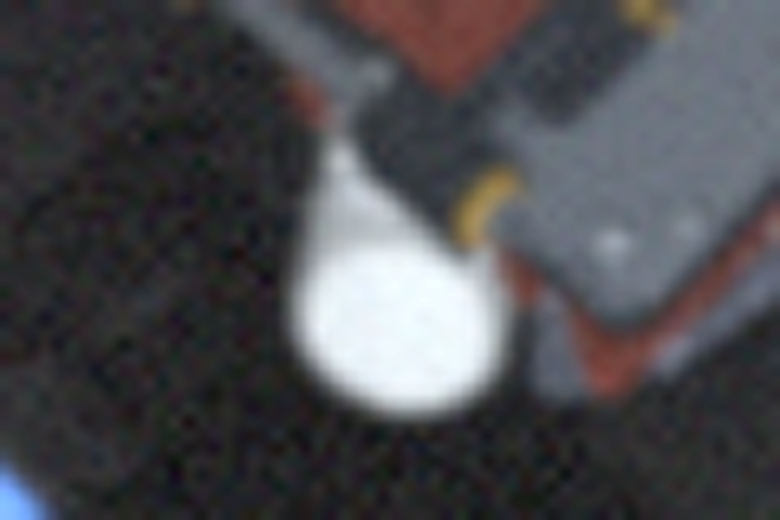

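>>> servo_tool --deltas '[-0.3,0,-1,0,0,0,-0.6,-0.3,0,-1,0,0,0,0.1,-0.3,0,-1,0,0,0,0.4,-0.3,0,-1,0,0,0,0.7,-0.3,0,-1,0,0,0,0.7,-0.3,0,-1,0,0,0,0.7,-0.3,0,-1,0,0,0,0.7]'

```text
time: 15.93
tool_pos: [0.5928, -0.2005, 0.015]
tcp_rot: [0.042, 2.826, -0.001]
ft_force: [0.1, 0.0, 0.2]
finger_gap: 0.074
```

Run:
```python
from h import *
s=avg(3);bk('b9.png')
print([(np.round(k['xyz'],4).tolist(),round(k['p'],2)) for k in spot_point('beaker','scene')[:1]])
```

```text
t 16.0333 pos [ 0.5928 -0.2005  0.015 ] std [0. 0. 0.] F [-0.28  0.09  0.17] [0.28 0.34 0.04] gap 0.0747
[([0.5781, -0.2009, -0.01], 0.74)]
```

View pics/b9.png

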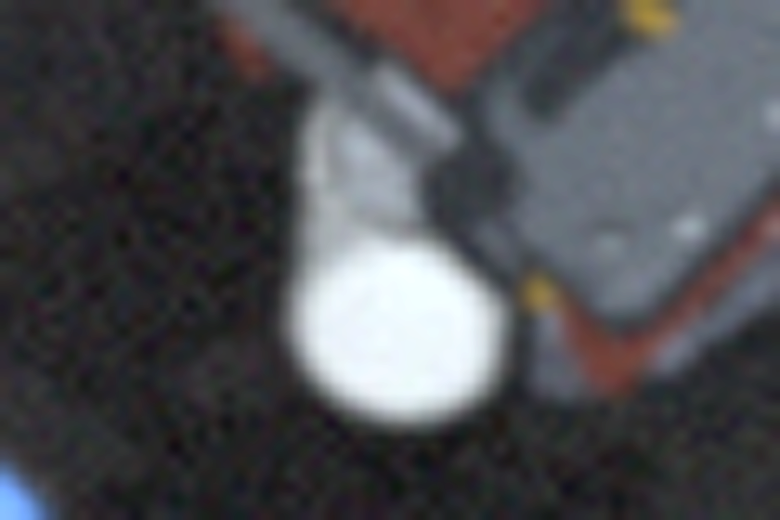

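>>> servo_tool --deltas '[0,0,-5,0,0,0,0.7,0,0,-20,0,0,0,0.7,0,0,-45,0,0,0,0.7,0,0,-80,0,0,0,0.7,0,0,-115,0,0,0,0,0,0,-150,0,0,0,-1,0,0,-185,0,0,0,-1,0,0,-215,0,0,0,-1,0,0,-215,0,0,0,-1]'

```text
time: 16.93
tool_pos: [0.5277, -0.2011, 0.2263]
tcp_rot: [0.044, 2.817, -0.004]
ft_force: [0.3, -1.0, 0.1]
finger_gap: 0.0448
```

Run:
```python
from h import *
s=avg(3);crop('scene',320,200,440,340,5,'sc10.png');crop('top',380,130,480,250,6,'tp10.png')
for o in ('beaker','dispenser','plunger','magazine_top','chute_lip'):
  for c in ('scene','top'): print(o,c,[(np.round(k['xyz'],4).tolist(),round(k['p'],2)) for k in spot_point(o,c)[:1]])
print(delta([.675,-.2045,.235],frame(0,-2),s))
```

```text
t 17.0333 pos [ 0.5272 -0.2003  0.2236] std [0.0004 0.0006 0.0021] F [ 0.04 -0.14  0.01] [0.76 0.63 0.17] gap 0.0364
beaker scene [([0.5768, -0.201, -0.0105], 0.94)]
beaker top [([0.5778, -0.1977, -0.0068], 0.78)]
dispenser scene [([0.5812, -0.193, -0.0068], 0.78)]
dispenser top [([0.5798, -0.1967, -0.0047], 0.69)]
plunger scene [([0.6751, -0.2069, 0.1912], 0.52)]
plunger top [([0.5763, -0.2009, -0.0059], 0.65)]
magazine_top scene [([0.6337, -0.202, 0.1506], 0.98)]
magazine_top top [([0.6368, -0.2074, 0.1467], 0.93)]
chute_lip scene [([0.5917, -0.2021, 0.0583], 0.73)]
chute_lip top [([0.5919, -0.1994, 0.0619], 0.88)]
(array([-143.9,    0.3,   36. ]), array([ 0.21, 18.43,  0.26]))
```

View pics/sc10.png

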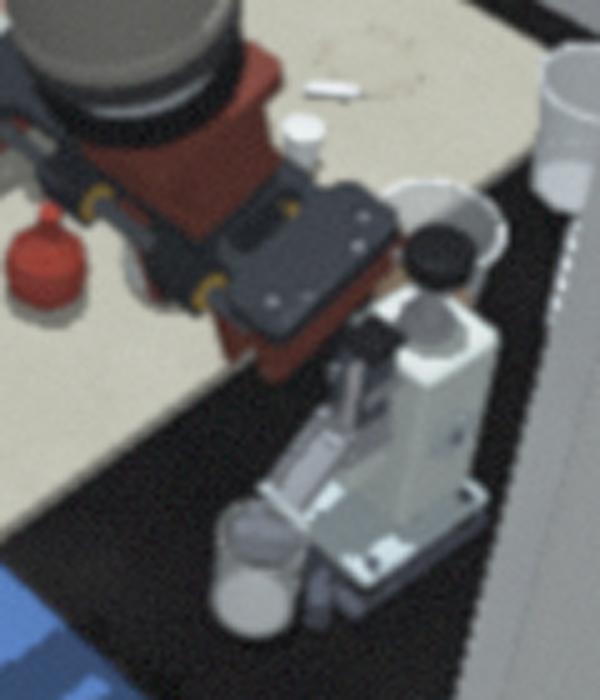

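View pics/tp10.png

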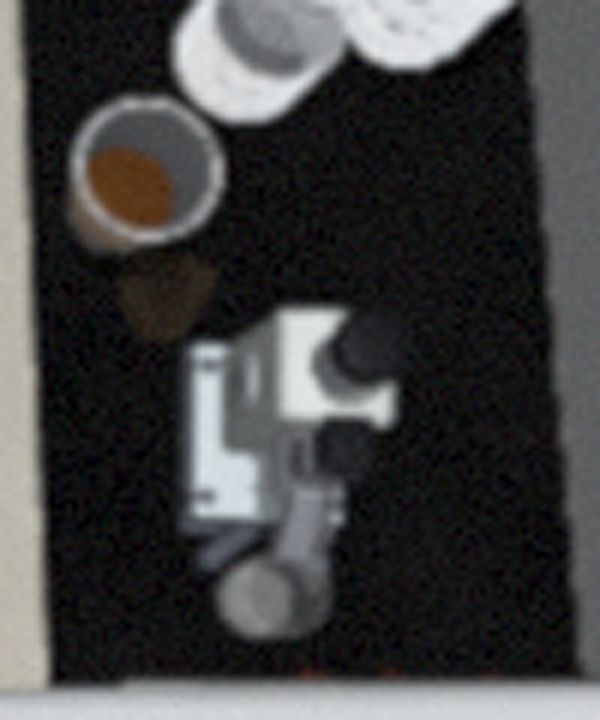

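>>> servo_tool --deltas '[10,0,35,0,0,0,-1,20,0,70,0,0,0,-1,32,1,108,0,0,0,-1,44,1,145,0,0,0,-1,54,1,180,0,0,0,-1,60,1,203,0,0,0,-1,63,1,212,0,0,0,-1,63,1,212,0,0,0,-1]'

```text
time: 18.35
tool_pos: [0.53, -0.1968, -0.0046]
tcp_rot: [0.043, 2.831, 0.003]
ft_force: [-0.6, 0.0, 0.5]
finger_gap: 0.0007
```

Run:
```python
from h import *
s=avg(3);bk('b11.png')
```

```text
t 18.45 pos [ 0.5312 -0.1975 -0.003 ] std [0.001  0.0005 0.0012] F [-0.27 -0.39  0.38] [0.27 0.29 0.25] gap 0.0005
```

View pics/b11.png

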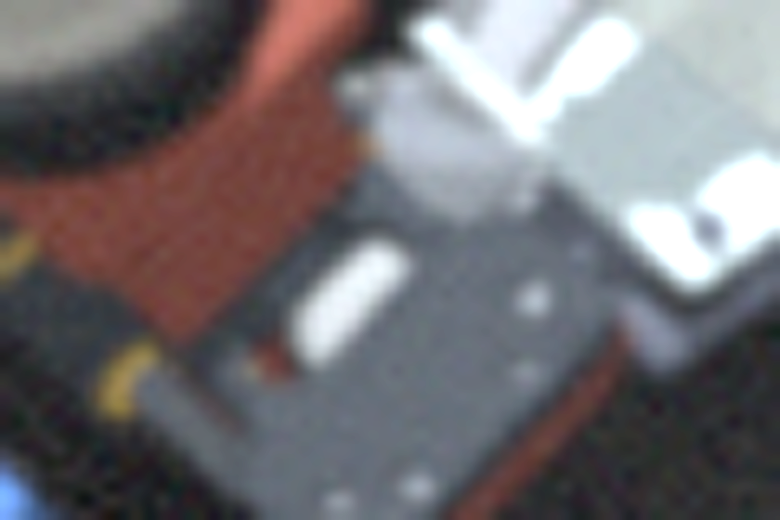

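>>> servo_tool --deltas '[-3,0,1,0,0,0,-1,-6,0,2,0,0,0,-1,-9,0,3,0,0,0,-1,-11,0,3.6,0,0,0,-1,-11,0,3.6,0,0,0,-1]'

```text
time: 18.97
tool_pos: [0.5447, -0.198, -0.0011]
tcp_rot: [0.041, 2.825, -0.001]
ft_force: [0.2, 1.0, 0.1]
finger_gap: -0.0001
```

>>> servo_tool --deltas '[-1,0,0.3,0,0,0,-1,-2,0,0.6,0,0,0,-1,-2,0,0.6,0,0,0,-1]'

```text
time: 19.22
tool_pos: [0.5459, -0.1981, -0.0016]
tcp_rot: [0.042, 2.826, -0.001]
ft_force: [-0.0, -0.1, -0.3]
finger_gap: 0.0004
```

>>> servo_tool --deltas '[-1,0,0.3,0,0,0,-1,-2,0,0.6,0,0,0,-1,-2,0,0.6,0,0,0,-1]'

```text
time: 19.47
tool_pos: [0.548, -0.1982, -0.0015]
tcp_rot: [0.042, 2.826, -0.001]
ft_force: [-0.5, 0.0, 0.5]
finger_gap: 0.0004
```

>>> servo_tool --deltas '[-1,0,0.3,0,0,0,-1,-1.5,0,0.5,0,0,0,-1,-1.5,0,0.5,0,0,0,-1]'

```text
time: 19.72
tool_pos: [0.5495, -0.1982, -0.0015]
tcp_rot: [0.042, 2.826, -0.001]
ft_force: [0.6, -0.4, -0.6]
finger_gap: 0.0001
```

>>> servo_tool --deltas '[-1,0,0.3,0,0,0,-1,-1.5,0,0.5,0,0,0,-1,-1.5,0,0.5,0,0,0,-1]'

```text
time: 19.97
tool_pos: [0.5511, -0.1982, -0.0015]
tcp_rot: [0.042, 2.826, -0.001]
ft_force: [-0.0, -0.2, -0.9]
finger_gap: 0.0007
```

Run:
```python
from h import *
s=avg(3);bk('b12.png',340,280)
```

```text
t 20.0667 pos [ 0.5511 -0.1982 -0.0015] std [0.0001 0.     0.    ] F [ 0.03  0.04 -0.19] [0.29 0.27 0.54] gap 0.0004
```

View pics/b12.png

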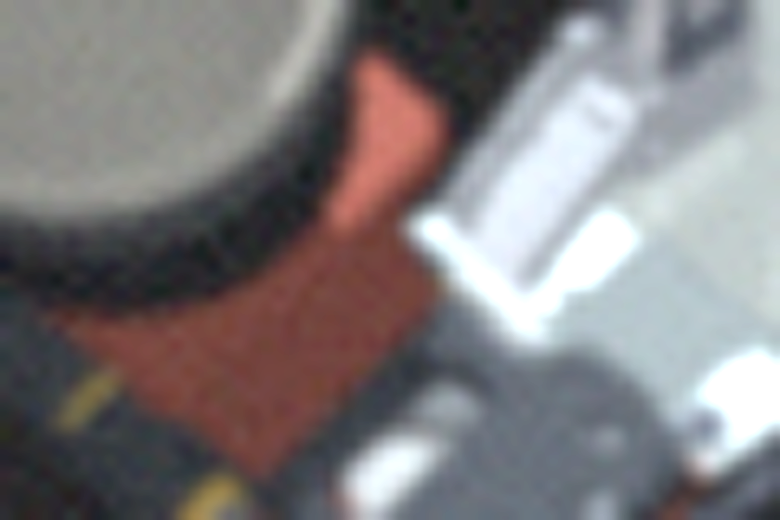

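>>> servo_tool --deltas '[-1,0,0.3,0,0,0,-1,-1.5,0,0.5,0,0,0,-1,-1.5,0,0.5,0,0,0,-1]'

```text
time: 20.42
tool_pos: [0.5526, -0.1983, -0.0015]
tcp_rot: [0.042, 2.826, -0.001]
ft_force: [-0.3, -0.7, 0.1]
finger_gap: 0.0006
```

>>> servo_tool --deltas '[-1,0,0.3,0,0,0,-1,-1.5,0,0.5,0,0,0,-1,-1.5,0,0.5,0,0,0,-1]'

```text
time: 20.67
tool_pos: [0.5543, -0.1983, -0.0015]
tcp_rot: [0.042, 2.826, -0.001]
ft_force: [-0.6, 0.3, 1.2]
finger_gap: 0.0004
```

>>> servo_tool --deltas '[6,0,-2,0,0,0,-1,8,0,-20,0,0,0,-1,8,0,-55,0,0,0,-1,8,0,-92,0,0,0,-1,8,0,-130,0,0,0,-1,8,0,-168,0,0,0,-1,8,0,-205,0,0,0,-1,8,0,-230,0,0,0,-1,8,0,-230,0,0,0,-1]'

```text
time: 21.42
tool_pos: [0.4763, -0.1981, 0.22]
tcp_rot: [0.043, 2.817, -0.002]
ft_force: [-0.1, -0.5, 0.3]
finger_gap: 0.0005
```

Run:
```python
from h import *
s=avg(3);crop('scene',320,200,440,340,5,'sc13.png')
for o in ('beaker','dispenser','plunger','magazine_top','chute_lip'):
  for c in ('scene','top'): print(o,c,[(np.round(k['xyz'],4).tolist(),round(k['p'],2)) for k in spot_point(o,c)[:1]])
print(delta([.675,-.2045,.225],frame(0,-2),s))
```

```text
t 21.5167 pos [ 0.4759 -0.1974  0.2176] std [0.0004 0.0005 0.0018] F [ 0.07  0.14 -0.12] [0.29 0.52 0.41] gap 0.0005
beaker scene [([0.5795, -0.2016, -0.0132], 0.76)]
beaker top [([0.7059, -0.0144, 0.0039], 0.74)]
dispenser scene [([0.579, -0.1969, -0.0052], 0.75)]
dispenser top [([0.5786, -0.1976, -0.0062], 0.9)]
plunger scene [([0.6759, -0.2056, 0.1889], 0.8)]
plunger top [([0.6775, -0.2054, 0.1823], 0.65)]
magazine_top scene [([0.637, -0.2041, 0.1507], 0.79)]
magazine_top top [([0.6361, -0.2062, 0.1488], 0.6)]
chute_lip scene [([0.5875, -0.204, 0.0595], 0.94)]
chute_lip top [([0.5921, -0.2019, 0.0605], 0.81)]
(array([-191.4,   -1.2,   55.8]), array([ 0.28, 18.39,  0.28]))
```

View pics/sc13.png

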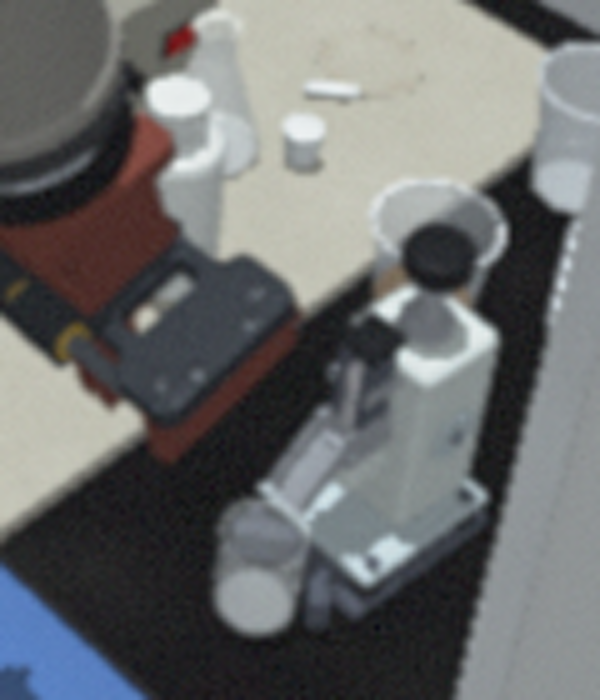

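>>> servo_tool --deltas '[-25,0,7,0,2.4,0,-1,-60,0,17,0,5.8,0,-1,-95,0,28,0,9.2,0,-1,-130,-1,38,0,12.5,0,-1,-165,-1,48,0,16,0,-1,-185,-1,54,0.3,18,0.3,-1,-191,-1,56,0.3,18.4,0.3,-1,-191,-1,56,0.3,18.4,0.3,-1]'

```text
time: 22.78
tool_pos: [0.6758, -0.2027, 0.2189]
tcp_rot: [-0.051, -3.134, 0.0]
ft_force: [-0.2, -0.7, -1.0]
finger_gap: 0.0005
```

Run:
```python
from h import *
s=avg(6);crop('scene',340,150,440,270,6,'sc14.png');crop('top',380,130,480,230,7,'tp14.png')
print(delta([.675,-.205,.186],frame(0,-2),s),r.read_state()['q'])
```

```text
t 23.0333 pos [ 0.6733 -0.2042  0.2202] std [0.0013 0.0007 0.0009] F [-0.23 -0.2  -0.4 ] [0.32 0.45 0.32] gap 0.0006
(array([-2. , -0.8, 34.2]), array([-0.01, -0.38, -0.04])) [-0.01915375  0.52718374  0.33986315  1.46651168 -0.18094664  1.18400837
  1.88212064]
```

View pics/sc14.png

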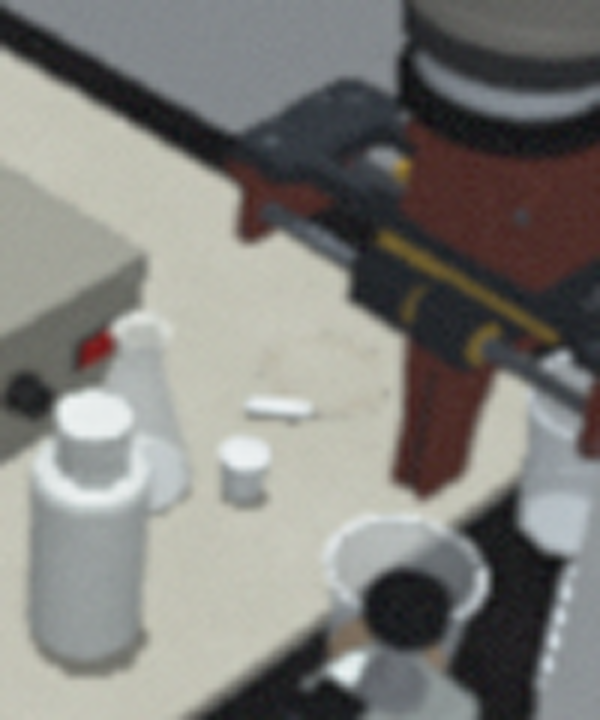

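View pics/tp14.png

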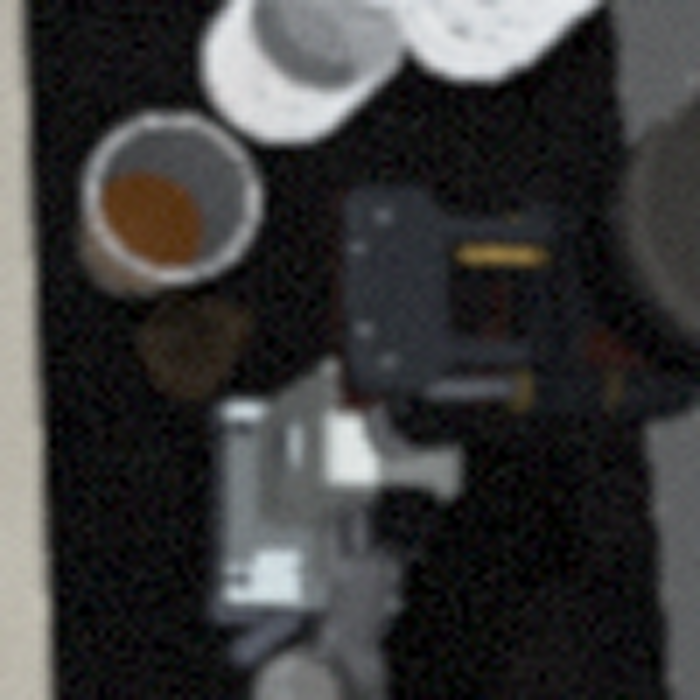

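>>> servo_tool --deltas '[-1,0,10,0,0,0,-1,-2,-0.5,20,0,0,0,-1,-2,-0.5,28,0,0,0,-1,-2,-0.5,33,0,0,0,-1,-2,-0.5,33,0,0,0,-1,-2,-0.5,33,0,0,0,-1]'

```text
time: 23.68
tool_pos: [0.6756, -0.2043, 0.1868]
tcp_rot: [-0.055, -3.134, -0.0]
ft_force: [1.1, 0.2, 1.0]
finger_gap: 0.0006
```

Run:
```python
from h import *
s=avg(5);crop('scene',360,190,440,270,8,'sc15.png')
```

```text
t 23.8833 pos [ 0.676  -0.2044  0.1877] std [0.0002 0.0001 0.0005] F [0.11 0.04 0.11] [0.69 0.36 0.48] gap 0.0005
```

View pics/sc15.png

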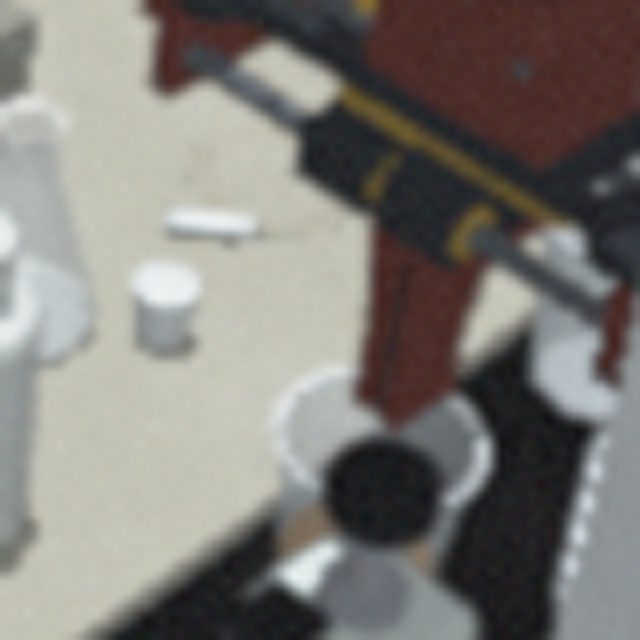

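Run:
```python
from h import *
d=camera('scene');T=camera('top')
p=np.array([.676,-.2044,.1877])
print('tcp',proj(d,p)); 
for e in ([.01,.0135,0],[-.01,.0135,0],[-.01,-.0135,0],[.01,-.0135,0]): print(e,(np.array(proj(d,p+np.array(e)))-[360,190])*8)
K=np.array([.675,-.204,.18])
for e in ([0,0,0],[.018,0,0],[-.018,0,0],[0,.018,0],[0,-.018,0]): print('knob',(np.array(proj(d,K+np.array(e)))-[360,190])*8)
f=d['frame'][225:265,385:435,::-1];cv2.imwrite('pics/k1.png',cv2.convertScaleAbs(cv2.resize(f,None,fx=15,fy=15,interpolation=cv2.INTER_CUBIC),alpha=2.5))
f=T['frame'][150:230,410:490,::-1];cv2.imwrite('pics/k2.png',cv2.convertScaleAbs(cv2.resize(f,None,fx=8,fy=8,interpolation=cv2.INTER_CUBIC),alpha=2.5))
```

```text
tcp [408.3, 247.7]
[0.01, 0.0135, 0] [372.  421.6]
[-0.01, 0.0135, 0] [328.  452.8]
[-0.01, -0.0135, 0] [402.4 502.4]
[0.01, -0.0135, 0] [445.6 470.4]
knob [379.2 481.6]
knob [418.4 452.8]
knob [340.  510.4]
knob [331.2 448.8]
knob [428.8 514.4]
```

View pics/k1.png

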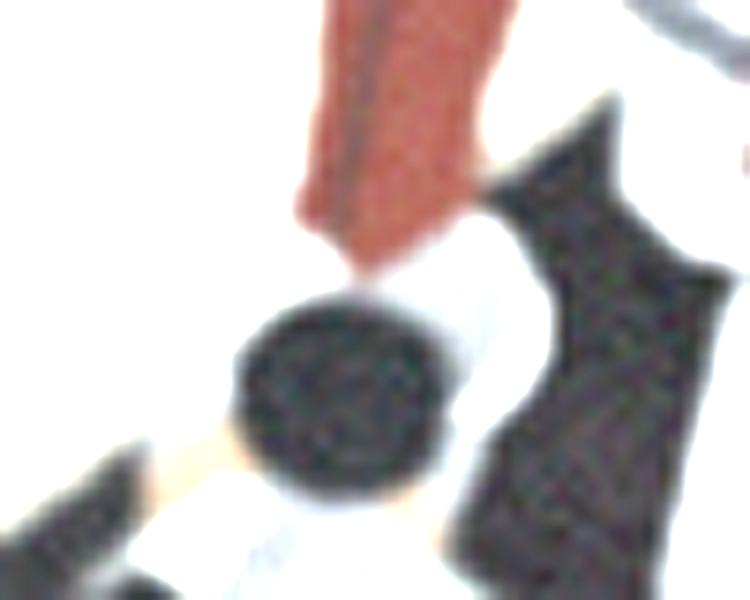

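View pics/k2.png

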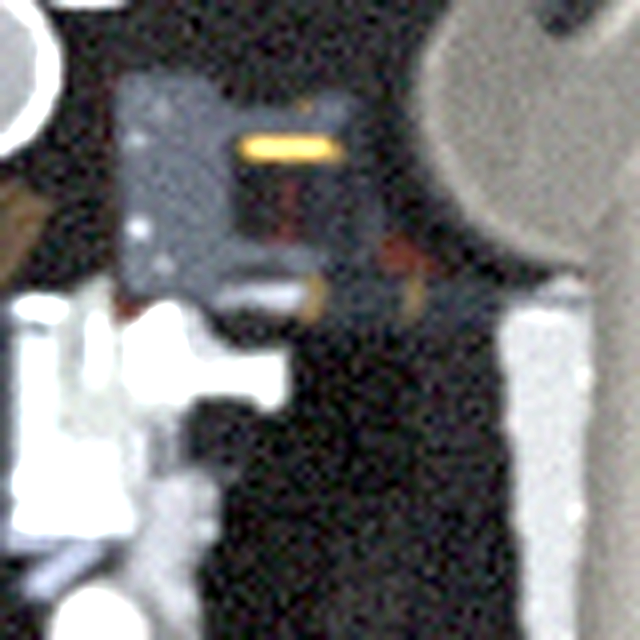

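>>> servo_tool --deltas '[0,0,2,0,0,0,-1,0,0,4,0,0,0,-1,0,0,4,0,0,0,-1]'

```text
time: 24.33
tool_pos: [0.6756, -0.2041, 0.183]
tcp_rot: [-0.055, -3.134, -0.0]
ft_force: [0.9, 0.9, 0.1]
finger_gap: 0.0005
```

>>> servo_tool --deltas '[0,0,2,0,0,0,-1,0,0,4,0,0,0,-1,0,0,4,0,0,0,-1]'

```text
time: 24.58
tool_pos: [0.6755, -0.2042, 0.179]
tcp_rot: [-0.055, -3.134, -0.0]
ft_force: [-0.2, 0.1, -0.3]
finger_gap: 0.0003
```

>>> servo_tool --deltas '[0,0,2,0,0,0,-1,0,0,4,0,0,0,-1,0,0,4,0,0,0,-1]'

```text
time: 24.83
tool_pos: [0.6755, -0.2042, 0.1751]
tcp_rot: [-0.055, -3.134, -0.0]
ft_force: [-0.8, -0.0, -0.7]
finger_gap: 0.0006
```

>>> servo_tool --deltas '[0,0,2,0,0,0,-1,0,0,4,0,0,0,-1,0,0,4,0,0,0,-1]'

```text
time: 25.08
tool_pos: [0.6755, -0.2042, 0.1711]
tcp_rot: [-0.055, -3.134, -0.0]
ft_force: [-0.3, -0.6, -1.0]
finger_gap: 0.0005
```

>>> servo_tool --deltas '[0,0,2,0,0,0,-1,0,0,4,0,0,0,-1,0,0,4,0,0,0,-1]'

```text
time: 25.33
tool_pos: [0.6755, -0.2042, 0.167]
tcp_rot: [-0.055, -3.134, -0.0]
ft_force: [0.1, 0.5, 1.0]
finger_gap: 0.0005
```

Run:
```python
from h import *
s=avg(3);d=camera('scene')
f=d['frame'][225:265,385:435,::-1];cv2.imwrite('pics/k3.png',cv2.convertScaleAbs(cv2.resize(f,None,fx=15,fy=15,interpolation=cv2.INTER_CUBIC),alpha=2.5))
```

```text
t 25.4333 pos [ 0.6756 -0.2043  0.1673] std [0.0001 0.     0.0002] F [-0.37 -0.25  0.28] [0.36 0.55 0.55] gap 0.0003
```

View pics/k3.png

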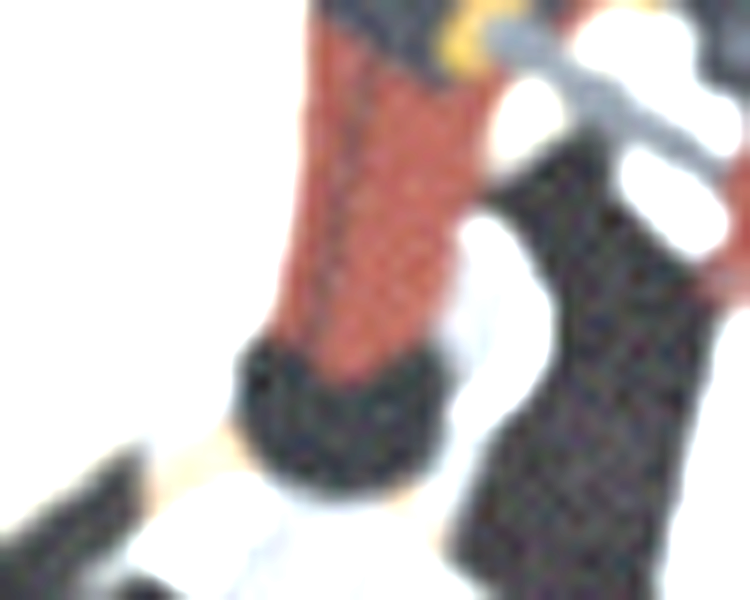

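>>> servo_tool --deltas '[0,0,2,0,0,0,-1,0,0,4,0,0,0,-1,0,0,4,0,0,0,-1]'

```text
time: 25.78
tool_pos: [0.6755, -0.2042, 0.163]
tcp_rot: [-0.055, -3.134, -0.0]
ft_force: [0.3, 1.0, -0.7]
finger_gap: 0.0005
```

>>> servo_tool --deltas '[0,0,2,0,0,0,-1,0,0,4,0,0,0,-1,0,0,4,0,0,0,-1]'

```text
time: 26.03
tool_pos: [0.6764, -0.2045, 0.1601]
tcp_rot: [-0.055, -3.137, 0.001]
ft_force: [1.0, -0.8, 2.9]
finger_gap: 0.0005
```

Run:
```python
from h import *
s=avg(2);d=camera('scene')
f=d['frame'][225:265,385:435,::-1];cv2.imwrite('pics/k4.png',cv2.convertScaleAbs(cv2.resize(f,None,fx=15,fy=15,interpolation=cv2.INTER_CUBIC),alpha=2.5))
```

```text
t 26.0833 pos [ 0.6764 -0.2045  0.1601] std [0.     0.     0.0001] F [ 1.93 -0.48  2.92] [0.9  0.33 0.02] gap 0.0005
```

View pics/k4.png

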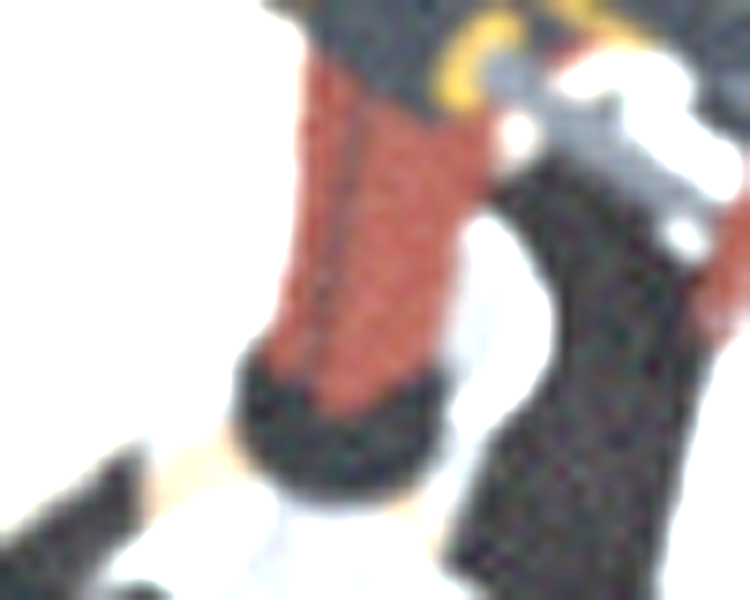

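>>> servo_tool --deltas '[0,0,1,0,0,0,-1,0,0,2,0,0,0,-1,0,0,2,0,0,0,-1]'

```text
time: 26.43
tool_pos: [0.6765, -0.2045, 0.1586]
tcp_rot: [-0.055, -3.137, 0.0]
ft_force: [0.8, -0.2, 6.1]
finger_gap: 0.0004
```

Run:
```python
from h import *
s=avg(2);print(r.read_state()['wrist_torque']);d=crop('top',380,130,480,230,7,'tp16.png')
d=camera('scene')
f=d['frame'][225:265,385:435,::-1];cv2.imwrite('pics/k5.png',cv2.convertScaleAbs(cv2.resize(f,None,fx=15,fy=15,interpolation=cv2.INTER_CUBIC),alpha=2.5))
```

```text
t 26.4833 pos [ 0.6765 -0.2045  0.1587] std [0. 0. 0.] F [ 0.73 -0.13  6.64] [0.03 0.1  0.54] gap 0.0007
[ 0.06194824 -0.1130199  -0.04168354]
```

View pics/k5.png

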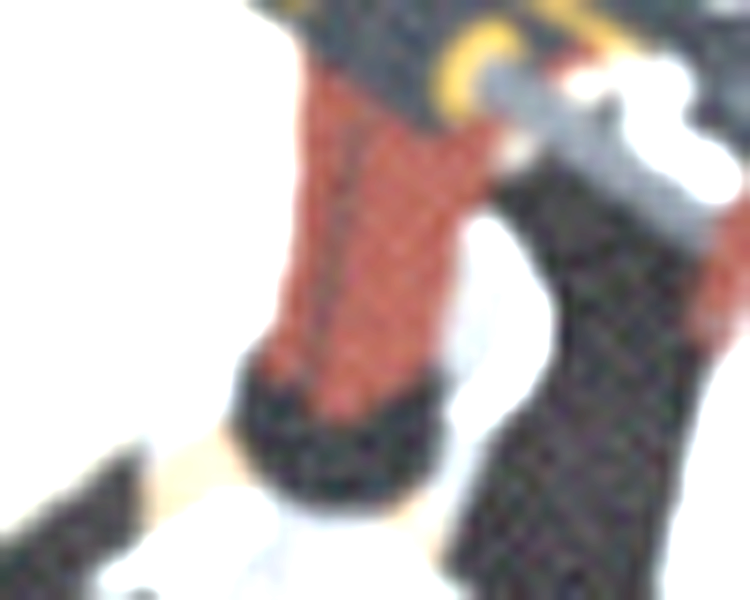

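View pics/tp16.png

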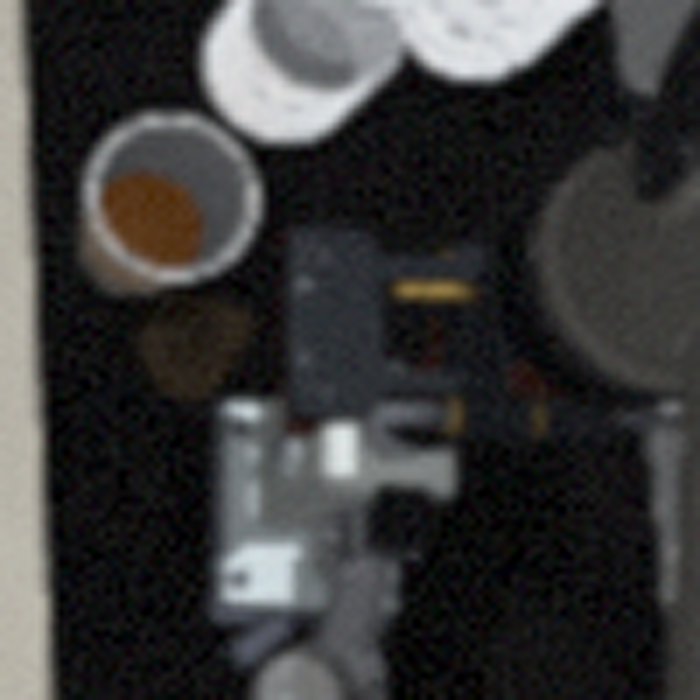

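>>> servo_tool --deltas '[0,0,2,0,0,0,-1,0,0,4,0,0,0,-1,0,0,6,0,0,0,-1,0,0,6,0,0,0,-1]'

```text
time: 26.97
tool_pos: [0.6765, -0.2045, 0.1531]
tcp_rot: [-0.055, -3.137, 0.0]
ft_force: [-1.7, 1.3, 10.3]
finger_gap: 0.0007
```

>>> servo_tool --deltas '[0,0,2,0,0,0,-1,0,0,4,0,0,0,-1,0,0,6,0,0,0,-1,0,0,6,0,0,0,-1]'

```text
time: 27.3
tool_pos: [0.6765, -0.2045, 0.1473]
tcp_rot: [-0.055, -3.138, 0.0]
ft_force: [-0.9, 1.2, 11.4]
finger_gap: 0.0006
```

>>> servo_tool --deltas '[0,0,1.5,0,0,0,-1,0,0,3,0,0,0,-1,0,0,4,0,0,0,-1,0,0,4,0,0,0,-1]'

```text
time: 27.63
tool_pos: [0.6765, -0.2045, 0.1436]
tcp_rot: [-0.055, -3.138, 0.0]
ft_force: [-1.7, 0.4, 12.7]
finger_gap: 0.0004
```

>>> servo_tool --deltas '[0,0,1,0,0,0,-1,0,0,1.5,0,0,0,-1,0,0,1.5,0,0,0,-1]'

```text
time: 27.88
tool_pos: [0.6765, -0.2046, 0.1422]
tcp_rot: [-0.055, -3.138, 0.0]
ft_force: [-0.6, 1.3, 12.9]
finger_gap: 0.0004
```

>>> servo_tool --deltas '[0,0,0.5,0,0,0,-1,0,0,0.5,0,0,0,-1]'

```text
time: 28.05
tool_pos: [0.6766, -0.2046, 0.1418]
tcp_rot: [-0.055, -3.138, 0.0]
ft_force: [-2.3, 0.9, 13.1]
finger_gap: 0.0005
```

>>> servo_tool --deltas '[0,0,0.5,0,0,0,-1,0,0,0.7,0,0,0,-1,0,0,0.7,0,0,0,-1]'

```text
time: 28.3
tool_pos: [0.6765, -0.2045, 0.1411]
tcp_rot: [-0.055, -3.138, 0.0]
ft_force: [-2.5, 0.8, 12.7]
finger_gap: 0.0007
```

>>> servo_tool --deltas '[0,0,0.5,0,0,0,-1,0,0,0.5,0,0,0,-1]'

```text
time: 28.47
tool_pos: [0.6766, -0.2045, 0.1406]
tcp_rot: [-0.055, -3.138, 0.0]
ft_force: [-2.9, 0.8, 13.6]
finger_gap: 0.0007
```

>>> servo_tool --deltas '[0,0,0.5,0,0,0,-1,0,0,0.5,0,0,0,-1]'

```text
time: 28.63
tool_pos: [0.6765, -0.2046, 0.1401]
tcp_rot: [-0.055, -3.138, 0.0]
ft_force: [-2.5, 0.9, 12.7]
finger_gap: 0.0003
```

>>> servo_tool --deltas '[0,0,0.4,0,0,0,-1,0,0,0.4,0,0,0,-1]'

```text
time: 28.8
tool_pos: [0.6765, -0.2046, 0.1398]
tcp_rot: [-0.055, -3.138, 0.0]
ft_force: [-1.4, 2.2, 13.2]
finger_gap: 0.0003
```

>>> servo_tool --deltas '[0,0,0.3,0,0,0,-1,0,0,0.3,0,0,0,-1]'

```text
time: 28.97
tool_pos: [0.6766, -0.2046, 0.1395]
tcp_rot: [-0.055, -3.138, 0.0]
ft_force: [-2.0, 1.9, 12.8]
finger_gap: 0.0005
```

>>> servo_tool --deltas '[0,0,0.5,0,0,0,-1,0,0,0.5,0,0,0,-1]'

```text
time: 29.13
tool_pos: [0.6766, -0.2046, 0.139]
tcp_rot: [-0.055, -3.138, 0.0]
ft_force: [-2.0, 0.8, 13.3]
finger_gap: 0.0007
```

>>> servo_tool --deltas '[0,0,0.4,0,0,0,-1,0,0,0.4,0,0,0,-1]'

```text
time: 29.3
tool_pos: [0.6766, -0.2046, 0.1386]
tcp_rot: [-0.055, -3.138, 0.0]
ft_force: [-2.3, 1.2, 13.7]
finger_gap: 0.0005
```

>>> servo_tool --deltas '[0,0,0.5,0,0,0,-1,0,0,0.5,0,0,0,-1]'

```text
time: 29.47
tool_pos: [0.6766, -0.2046, 0.1384]
tcp_rot: [-0.055, -3.138, 0.0]
ft_force: [-2.1, 0.9, 14.5]
finger_gap: 0.0007
```

>>> servo_tool --deltas '[0,0,0.4,0,0,0,-1,0,0,0.4,0,0,0,-1]'

```text
time: 29.63
tool_pos: [0.6766, -0.2045, 0.1383]
tcp_rot: [-0.055, -3.138, -0.0]
ft_force: [-3.4, 1.6, 17.0]
finger_gap: 0.001
```

Run:
```python
from h import *
avg(5);crop('scene',340,250,420,340,7,'sc20.png')
```

```text
t 29.8333 pos [ 0.6766 -0.2045  0.1383] std [0. 0. 0.] F [-3.51  1.43 16.95] [0.44 0.27 0.26] gap 0.0006
```

View pics/sc20.png

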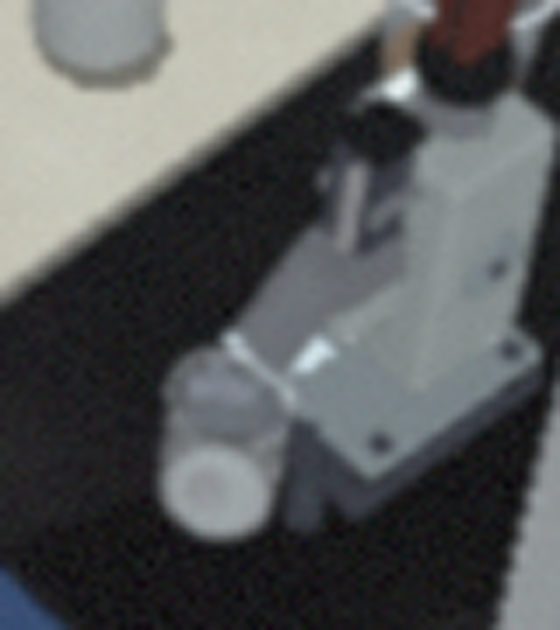

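>>> servo_tool --deltas '[0,0,-4,0,0,0,-1,0,0,-10,0,0,0,-1,0,0,-18,0,0,0,-1,0,0,-27,0,0,0,-1,0,0,-31,0,0,0,-1,0,0,-31,0,0,0,-1]'

```text
time: 30.43
tool_pos: [0.6756, -0.2044, 0.1667]
tcp_rot: [-0.055, -3.135, 0.0]
ft_force: [-0.7, 0.7, -0.2]
finger_gap: 0.0003
```

Run:
```python
from h import *
avg(4);crop('scene',340,250,420,340,7,'sc21.png');crop('top',390,190,460,250,9,'tp21.png')
for t in('tablet_1','plunger'):
  for c in('scene','top'): print(t,c,[(np.round(k['xyz'],4).tolist(),round(k['p'],2)) for k in spot_point(t,c)[:3]])
```

```text
t 30.5833 pos [ 0.6752 -0.2042  0.1657] std [0.0003 0.0001 0.0006] F [-0.02  0.27 -0.37] [0.49 0.31 0.13] gap 0.0005
tablet_1 scene []
tablet_1 top [([0.6369, 0.0167, 0.0058], 0.58), ([0.635, -0.209, 0.1476], 0.55)]
plunger scene [([0.6748, -0.2059, 0.1891], 0.42)]
plunger top [([0.6732, -0.2048, 0.1825], 0.6)]
```

View pics/sc21.png

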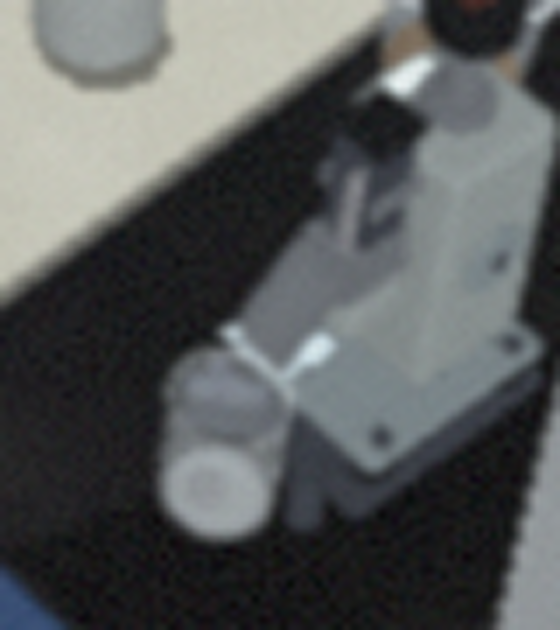

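View pics/tp21.png

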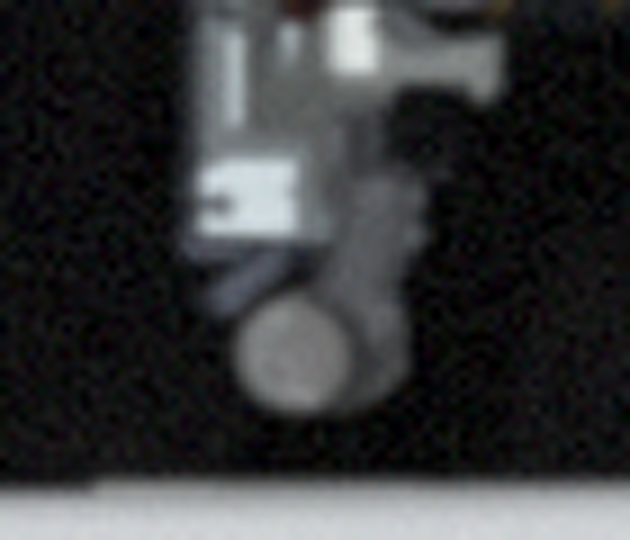

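```bash
cat >> h.py <<'E'
def enh(name,n=3):
    f=np.mean([camera('scene')['frame'] for _ in range(n)],0)[:,:,::-1]
    b=f[300:335,355:385]; b=np.clip((b-60)*255/(b.max()-60),0,255).astype(np.uint8)
    m=f[262:290,380:408]; m=np.clip((m-20)*2,0,255).astype(np.uint8)
    b=cv2.resize(b,(390,455),interpolation=cv2.INTER_CUBIC);m=cv2.resize(m,(400,455),interpolation=cv2.INTER_CUBIC)
    cv2.imwrite('pics/'+name,np.hstack([b,m]))
E
python3 - <<'E'
from h import *
enh('e1.png')
a=cv2.resize(cv2.imread('pics/sc13.png'),(120,140),interpolation=cv2.INTER_AREA)
f=a.astype(float); b=f[100:135,35:65]; b=np.clip((b-60)*255/(b.max()-60),0,255).astype(np.uint8)
m=f[62:90,60:88]; m=np.clip((m-20)*2,0,255).astype(np.uint8)
cv2.imwrite('pics/e0.png',np.hstack([cv2.resize(b,(390,455),interpolation=cv2.INTER_CUBIC),cv2.resize(m,(400,455),interpolation=cv2.INTER_CUBIC)]))
print(r.read_state()['time'])
E
```

```text
31.0833
```

View pics/e0.png

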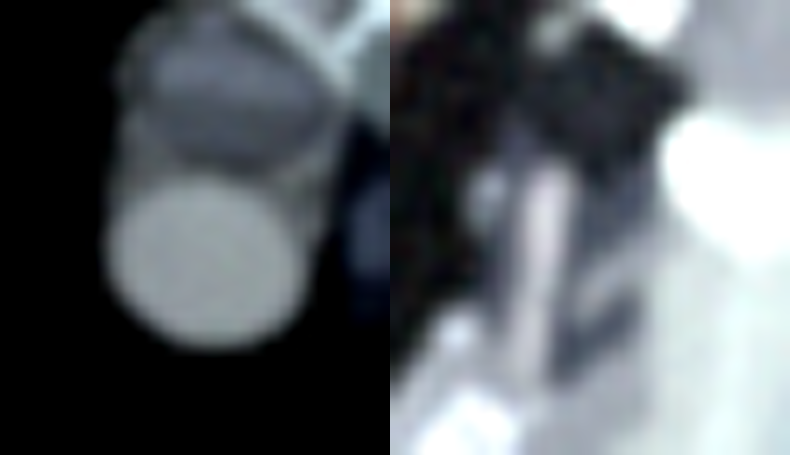

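View pics/e1.png

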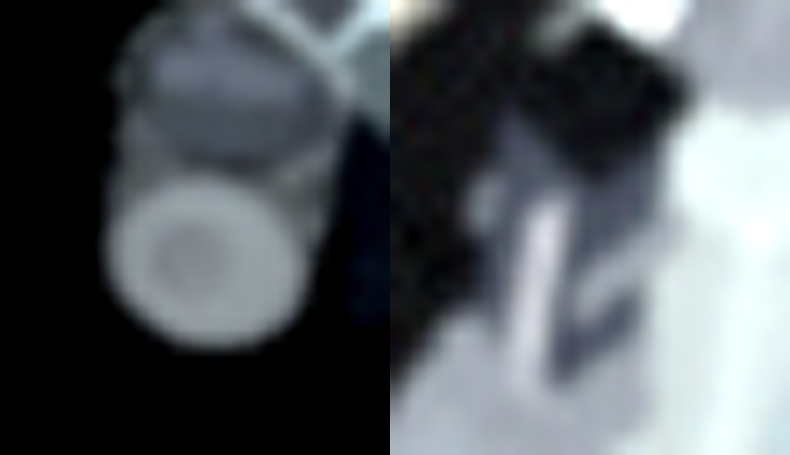

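>>> servo_tool --deltas '[0,0,3,0,0,0,-1,0,0,6,0,0,0,-1,0,0,9,0,0,0,-1,0,0,12,0,0,0,-1,0,0,15,0,0,0,-1,0,0,18,0,0,0,-1,0,0,20,0,0,0,-1,0,0,22,0,0,0,-1,0,0,22,0,0,0,-1]'

```text
time: 31.83
tool_pos: [0.6764, -0.2045, 0.1463]
tcp_rot: [-0.055, -3.137, 0.0]
ft_force: [-3.1, 1.2, 11.7]
finger_gap: 0.0002
```

>>> servo_tool --deltas '[0,0,1,0,0,0,-1,0,0,1.5,0,0,0,-1,0,0,1.5,0,0,0,-1]'

```text
time: 32.08
tool_pos: [0.6764, -0.2045, 0.1451]
tcp_rot: [-0.055, -3.138, 0.0]
ft_force: [-3.9, 1.2, 13.4]
finger_gap: 0.0007
```

>>> servo_tool --deltas '[0,0,0.7,0,0,0,-1,0,0,1.2,0,0,0,-1,0,0,1.2,0,0,0,-1]'

```text
time: 32.33
tool_pos: [0.6764, -0.2045, 0.1439]
tcp_rot: [-0.055, -3.138, 0.0]
ft_force: [-3.4, 1.6, 12.3]
finger_gap: 0.0004
```

>>> servo_tool --deltas '[0,0,0.7,0,0,0,-1,0,0,1.2,0,0,0,-1,0,0,1.2,0,0,0,-1]'

```text
time: 32.58
tool_pos: [0.6764, -0.2046, 0.1428]
tcp_rot: [-0.055, -3.138, 0.0]
ft_force: [-3.6, 1.7, 12.8]
finger_gap: 0.0005
```

>>> servo_tool --deltas '[0,0,0.7,0,0,0,-1,0,0,1,0,0,0,-1,0,0,1,0,0,0,-1]'

```text
time: 32.83
tool_pos: [0.6764, -0.2045, 0.1418]
tcp_rot: [-0.055, -3.138, 0.0]
ft_force: [-3.0, 1.2, 12.7]
finger_gap: 0.0005
```

>>> servo_tool --deltas '[0,0,0.5,0,0,0,-1,0,0,0.5,0,0,0,-1]'

```text
time: 33.0
tool_pos: [0.6765, -0.2045, 0.1414]
tcp_rot: [-0.055, -3.138, 0.0]
ft_force: [-3.4, 1.8, 13.2]
finger_gap: 0.0001
```

>>> servo_tool --deltas '[0,0,0.5,0,0,0,-1,0,0,0.5,0,0,0,-1]'

```text
time: 33.17
tool_pos: [0.6764, -0.2046, 0.1409]
tcp_rot: [-0.055, -3.138, -0.0]
ft_force: [-3.4, 1.4, 13.7]
finger_gap: 0.0008
```

>>> servo_tool --deltas '[0,0,0.4,0,0,0,-1,0,0,0.4,0,0,0,-1]'

```text
time: 33.33
tool_pos: [0.6764, -0.2046, 0.1405]
tcp_rot: [-0.055, -3.138, 0.0]
ft_force: [-3.5, 2.1, 12.7]
finger_gap: 0.0004
```

>>> servo_tool --deltas '[0,0,0.5,0,0,0,-1,0,0,0.5,0,0,0,-1]'

```text
time: 33.5
tool_pos: [0.6764, -0.2045, 0.14]
tcp_rot: [-0.055, -3.138, 0.0]
ft_force: [-4.0, 0.7, 13.5]
finger_gap: 0.0004
```

>>> servo_tool --deltas '[0,0,0.4,0,0,0,-1,0,0,0.4,0,0,0,-1]'

```text
time: 33.67
tool_pos: [0.6764, -0.2046, 0.1396]
tcp_rot: [-0.055, -3.138, 0.0]
ft_force: [-3.8, 1.6, 13.0]
finger_gap: 0.0005
```

>>> servo_tool --deltas '[0,0,0.5,0,0,0,-1,0,0,0.5,0,0,0,-1]'

```text
time: 33.83
tool_pos: [0.6765, -0.2045, 0.1392]
tcp_rot: [-0.055, -3.138, 0.0]
ft_force: [-3.5, 1.2, 14.4]
finger_gap: 0.0001
```

>>> servo_tool --deltas '[0,0,0.4,0,0,0,-1,0,0,0.4,0,0,0,-1]'

```text
time: 34.0
tool_pos: [0.6765, -0.2045, 0.1388]
tcp_rot: [-0.055, -3.138, -0.0]
ft_force: [-2.8, 2.4, 13.9]
finger_gap: 0.0004
```

>>> servo_tool --deltas '[0,0,0.5,0,0,0,-1,0,0,0.5,0,0,0,-1]'

```text
time: 34.17
tool_pos: [0.6764, -0.2045, 0.1384]
tcp_rot: [-0.055, -3.138, -0.0]
ft_force: [-3.9, 2.3, 14.2]
finger_gap: 0.0004
```

>>> servo_tool --deltas '[0,0,0.4,0,0,0,-1,0,0,0.4,0,0,0,-1]'

```text
time: 34.33
tool_pos: [0.6765, -0.2045, 0.1384]
tcp_rot: [-0.055, -3.138, -0.0]
ft_force: [-4.5, 2.3, 16.1]
finger_gap: 0.0005
```

>>> servo_tool --deltas '[0,0,0.2,0,0,0,-1,0,0,0.2,0,0,0,-1]'

```text
time: 34.5
tool_pos: [0.6765, -0.2045, 0.1383]
tcp_rot: [-0.055, -3.138, -0.0]
ft_force: [-5.3, 2.1, 17.1]
finger_gap: 0.0003
```

Run:
```python
from h import *
avg(5);enh('e2.png')
```

```text
t 34.7 pos [ 0.6765 -0.2045  0.1383] std [0. 0. 0.] F [-5.24  2.7  17.05] [0.18 0.38 0.34] gap 0.0006
```

View pics/e2.png

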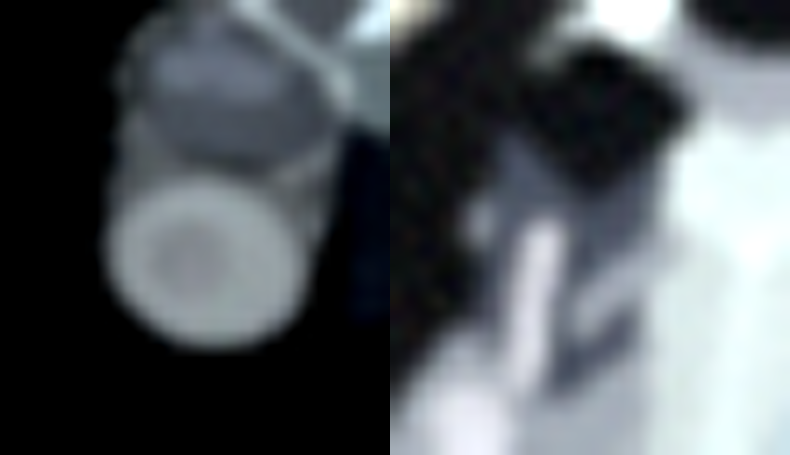

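Run:
```python
from h import *
avg(4);enh('e3.png',2)
```

```text
t 35.05 pos [ 0.6765 -0.2045  0.1384] std [0. 0. 0.] F [-5.33  2.12 16.62] [0.41 0.49 0.79] gap 0.0009
```

View pics/e3.png

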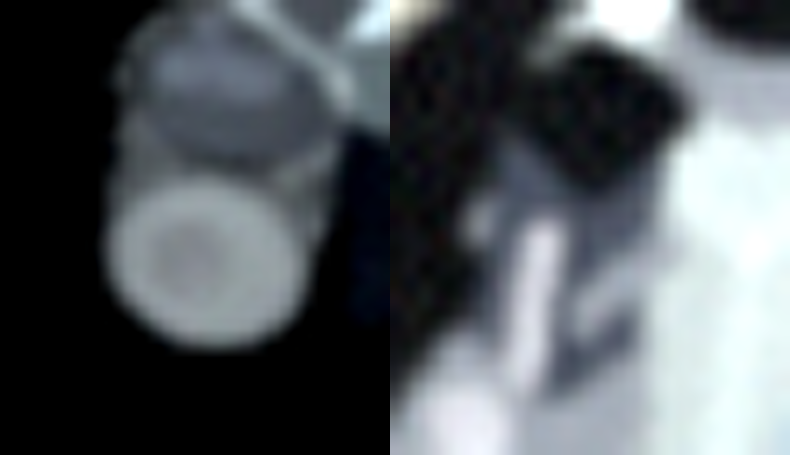

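Run:
```python
from h import *
f=np.mean([camera('scene')['frame'] for _ in range(3)],0)[:,:,::-1]
b=np.clip(f[245:335,350:430]*1.3,0,255).astype(np.uint8);cv2.imwrite('pics/f1.png',cv2.resize(b,None,fx=8,fy=6.6,interpolation=cv2.INTER_CUBIC))
crop('top',390,190,460,250,9,'tp22.png')
s=r.read_state();print(s['time'],s['ft_force'],s['wrist_torque'])
```

```text
35.4 [-5.27008093  1.18782989 17.04966567] [0.52204292 1.25829975 0.02144993]
```

View pics/f1.png

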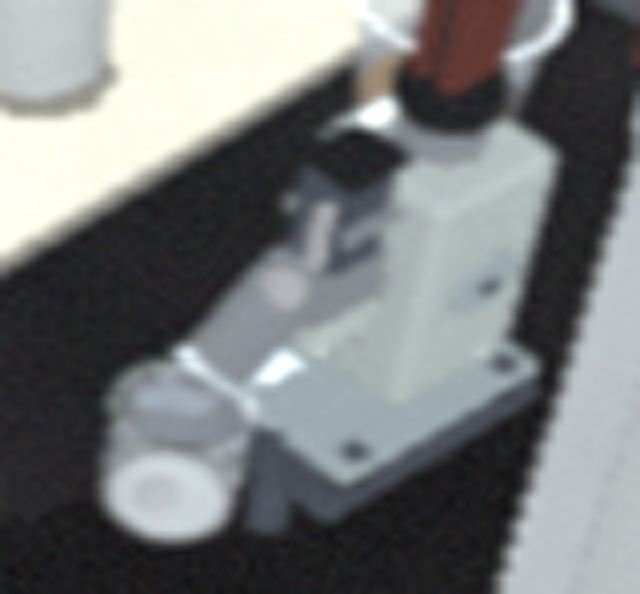

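View pics/tp22.png

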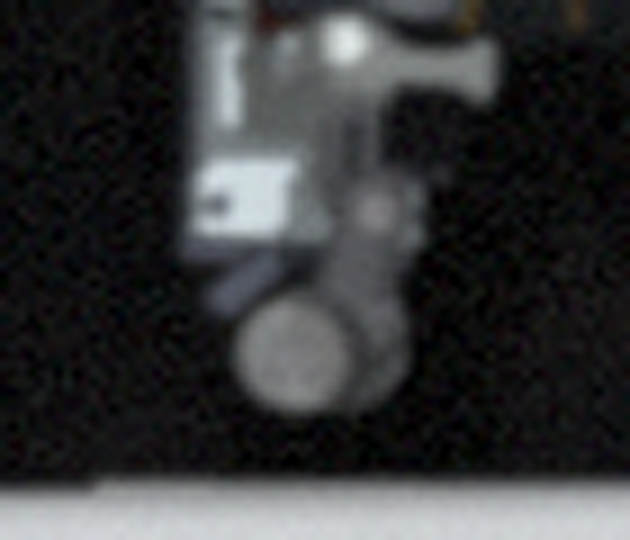

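>>> servo_tool --deltas '[0.5,0,0.2,0,0,0,-1,0.5,0,0.2,0,0,0,-1]'

```text
time: 35.57
tool_pos: [0.6765, -0.2045, 0.1384]
tcp_rot: [-0.055, -3.139, 0.0]
ft_force: [-4.0, 2.3, 16.6]
finger_gap: 0.0004
```

Run:
```python
from h import *
avg(3);enh('e4.png',2)
```

```text
t 35.6667 pos [ 0.6765 -0.2045  0.1383] std [0. 0. 0.] F [-4.21  2.22 16.99] [0.28 0.12 0.29] gap 0.0004
```

View pics/e4.png

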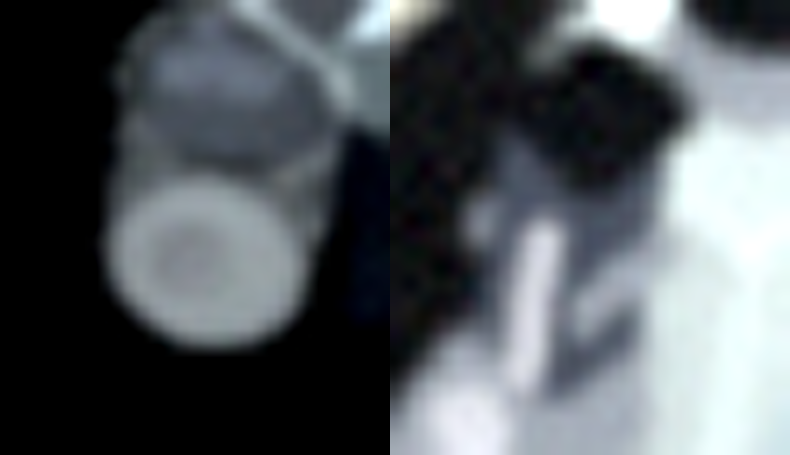

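>>> servo_tool --deltas '[0.3,0,0.3,0,0,0,-1,0.3,0,0.3,0,0,0,-1]'

```text
time: 35.98
tool_pos: [0.6765, -0.2045, 0.1383]
tcp_rot: [-0.055, -3.14, 0.0]
ft_force: [-3.4, 1.7, 17.3]
finger_gap: 0.0005
```

Run:
```python
from h import *
avg(5);enh('e5.png',2)
```

```text
t 36.1833 pos [ 0.6765 -0.2045  0.1383] std [0. 0. 0.] F [-3.52  1.59 17.68] [0.42 0.52 0.35] gap 0.0004
```

View pics/e5.png

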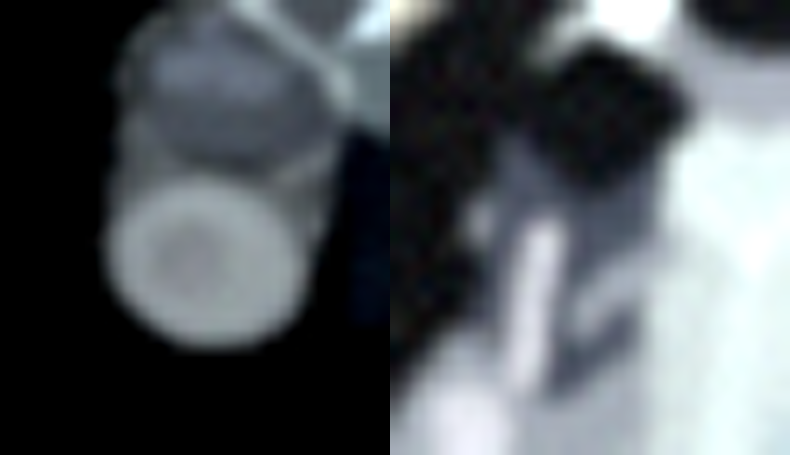

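>>> servo_tool --deltas '[0.4,0,0.3,0,0,0,-1,0.4,0,0.3,0,0,0,-1]'

```text
time: 36.5
tool_pos: [0.6765, -0.2045, 0.1383]
tcp_rot: [-0.055, -3.141, 0.0]
ft_force: [-3.6, 2.0, 18.8]
finger_gap: 0.0006
```

Run:
```python
from h import *
avg(3)
s=r.read_state();print(s['ft_force'],s['wrist_torque'])
f=np.mean([camera('scene')['frame'] for _ in range(2)],0)[:,:,::-1]
b=np.clip(f[225:290,370:440]*1.5,0,255).astype(np.uint8);cv2.imwrite('pics/f2.png',cv2.resize(b,None,fx=9,fy=9,interpolation=cv2.INTER_CUBIC))
f=camera('top')['frame'][:,:,::-1][130:240,390:480]
cv2.imwrite('pics/f3.png',cv2.resize(cv2.convertScaleAbs(f,alpha=1.8),None,fx=5,fy=5,interpolation=cv2.INTER_CUBIC))
```

```text
t 36.6 pos [ 0.6765 -0.2045  0.1383] std [0. 0. 0.] F [-3.02  2.05 18.85] [0.41 0.42 0.23] gap 0.0003
[-4.14845258  1.52580446 18.12117773] [0.53347013 0.76202191 0.05299101]
```

View pics/f2.png

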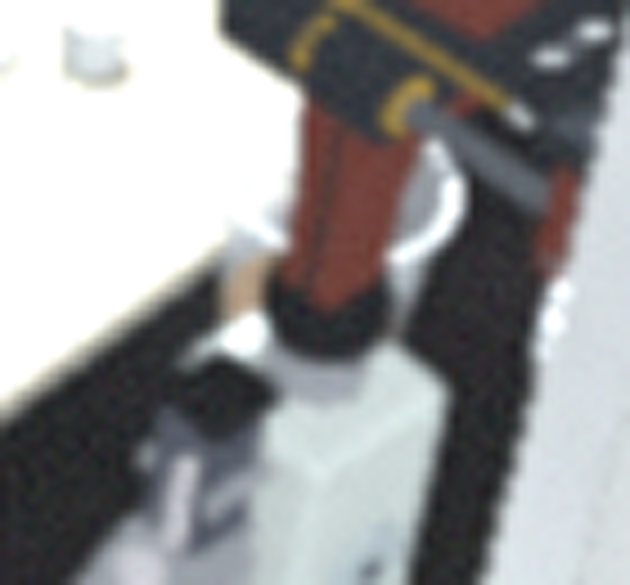

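View pics/f3.png

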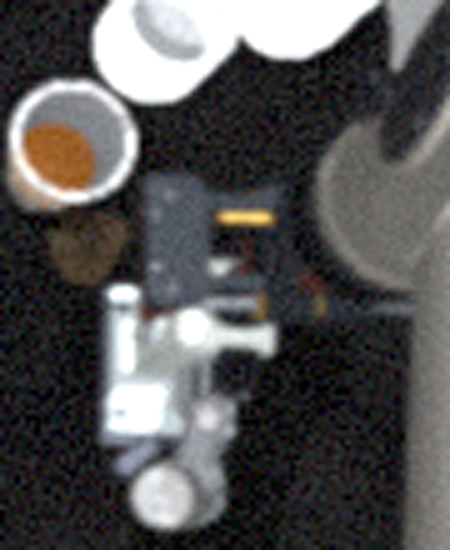

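Run:
```python
from h import *
d=camera('scene');T=camera('top')
o=np.array([.580,-.199,-.012]);Rz=Ro.from_euler('z',-2.5,degrees=True)
for n,p in dict(lip=(10,0,67),c20=(20,0,77),c28=(28,0,86),c36=(36,0,94),flat36=(36,0,102),flat44=(44,0,102)).items():
    w=o+Rz.apply(np.array(p)/1000); print(n,proj(d,w),proj(T,w))
fs=np.mean([camera('scene')['frame'] for _ in range(2)],0)[:,:,::-1]
b=np.clip((fs[275:310,370:405]-70)*2.2,0,255).astype(np.uint8)
ft=np.mean([camera('top')['frame'] for _ in range(2)],0)[:,:,::-1]
c=np.clip((ft[198:233,410:445]-20)*2.2,0,255).astype(np.uint8)
cv2.imwrite('pics/f4.png',np.hstack([cv2.resize(x,(392,392),interpolation=cv2.INTER_CUBIC) for x in (b,c)]))
```

```text
lip [376.3, 302.5] [427.8, 223.4]
c20 [379.7, 297.8] [428.8, 219.6]
c28 [382.4, 293.7] [429.6, 216.6]
c36 [385.0, 289.9] [430.4, 213.5]
flat36 [385.4, 287.7] [431.3, 213.2]
flat44 [387.7, 286.1] [431.2, 210.4]
```

View pics/f4.png

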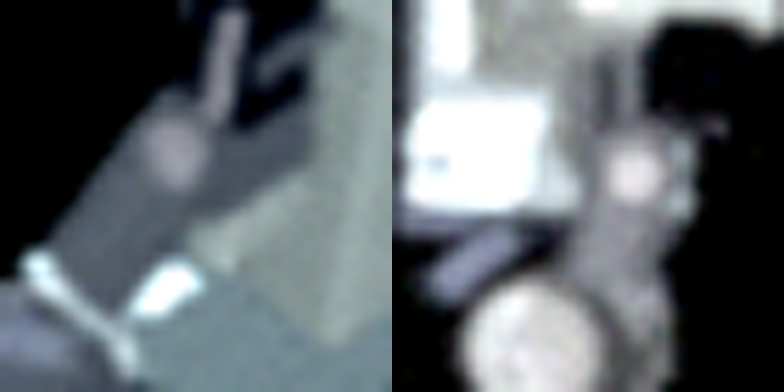

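Run:
```python
from h import *
d=camera('scene');T=camera('top')
for z in (.06,.08,.1,.12,.14,.16): print(z,ray(d,407.5,245.8,z).round(3),ray(T,404.3,158.3,z).round(3))
p=np.array([.6765,-.2045,.1383])
print('tip near corner if tip at tcp',proj(d,p+[-.01,-.007,0]),'if +19',proj(d,p+[-.01,-.007,.019]), 'f2 obs',370+325/9,225+308/9)
print('gripper left end at body', [proj(T,p+[dx,.089,.08+h]) for dx in(-.037,.037) for h in (0,.05)])
s=r.read_state();print(s['time'],s['q'])
```

```text
0.06 [ 0.798 -0.128  0.06 ] [ 0.787 -0.139  0.06 ]
0.08 [ 0.78  -0.139  0.08 ] [ 0.782 -0.134  0.08 ]
0.1 [ 0.761 -0.15   0.1  ] [ 0.777 -0.129  0.1  ]
0.12 [ 0.742 -0.161  0.12 ] [ 0.771 -0.124  0.12 ]
0.14 [ 0.724 -0.173  0.14 ] [ 0.766 -0.119  0.14 ]
0.16 [ 0.705 -0.184  0.16 ] [ 0.76  -0.114  0.16 ]
tip near corner if tip at tcp [405.2, 266.1] if +19 [406.3, 260.5] f2 obs 406.1111111111111 259.22222222222223
gripper left end at body [[412.8, 198.4], [418.1, 195.1], [411.2, 170.0], [416.4, 165.2]]
37.2 [-0.0054506   0.60032235  0.31750162  1.54288464 -0.20648617  1.03202173
  1.90241884]
```

Run:
```python
from h import *
cur=np.mean([camera('scene')['frame'] for _ in range(3)],0)[:,:,::-1].astype(np.uint8)
cur7=cv2.resize(cur[250:340,340:420],None,fx=7,fy=7,interpolation=cv2.INTER_CUBIC)
a=cv2.imread('pics/sc20.png');b=cv2.imread('pics/sc21.png')
def g(x): return cv2.cvtColor(x,cv2.COLOR_BGR2GRAY).astype(np.float32)
def sh(x,y,r0):
    (u0,v0,u1,v1)=r0; t=g(x)[v0:v1,u0:u1]; m=25
    R=cv2.matchTemplate(g(y)[v0-m:v1+m,u0-m:u1+m],t,cv2.TM_CCOEFF_NORMED); _,mx,_,l=cv2.minMaxLoc(R); return (l[0]-m)/7,(l[1]-m)/7,round(mx,3)
for n,reg in dict(cap=(330,90,430,170),column=(400,120,530,330),hole=(460,230,520,300),base=(280,380,530,520)).items():
    print(n,'rest->press1',sh(b,a,reg),'rest->now',sh(b,cur7,reg))
cv2.imwrite('pics/f5.png',np.hstack([a[:200,280:],cur7[:200,280:],b[:200,280:]])[:, :840][:, :800])
```

```text
cap rest->press1 (-0.14285714285714285, 0.7142857142857143, 0.965) rest->now (-0.14285714285714285, 1.0, 0.989)
column rest->press1 (-0.14285714285714285, 0.8571428571428571, 0.995) rest->now (-0.14285714285714285, 0.8571428571428571, 0.996)
hole rest->press1 (-0.14285714285714285, 1.0, 0.982) rest->now (-0.14285714285714285, 1.0, 0.981)
base rest->press1 (-0.14285714285714285, 0.7142857142857143, 0.993) rest->now (-0.14285714285714285, 0.7142857142857143, 0.993)
```

View pics/f5.png

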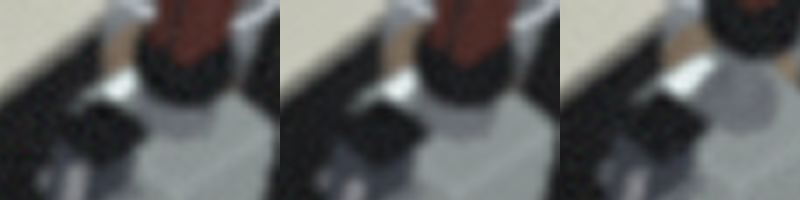

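>>> servo_tool --deltas '[0.7,0,-0.1,0,0,0,-1,1.5,0,-0.1,0,0,0,-1,1.5,0,-0.1,0,0,0,-1]'

```text
time: 37.6
tool_pos: [0.6764, -0.2045, 0.1384]
tcp_rot: [0.054, 3.139, -0.001]
ft_force: [0.8, 0.8, 14.2]
finger_gap: 0.0004
```

>>> servo_tool --deltas '[0.7,0,0,0,0,0,-1,1.5,0,0,0,0,0,-1,1.5,0,0,0,0,0,-1]'

```text
time: 37.85
tool_pos: [0.6764, -0.2046, 0.1388]
tcp_rot: [0.054, 3.136, -0.002]
ft_force: [5.0, -0.5, 13.5]
finger_gap: 0.0006
```

Run:
```python
from h import *
avg(3);enh('e6.png',2)
```

```text
t 37.95 pos [ 0.6764 -0.2045  0.1388] std [0. 0. 0.] F [ 4.95 -0.12 13.35] [0.05 0.28 0.2 ] gap 0.0003
```

View pics/e6.png

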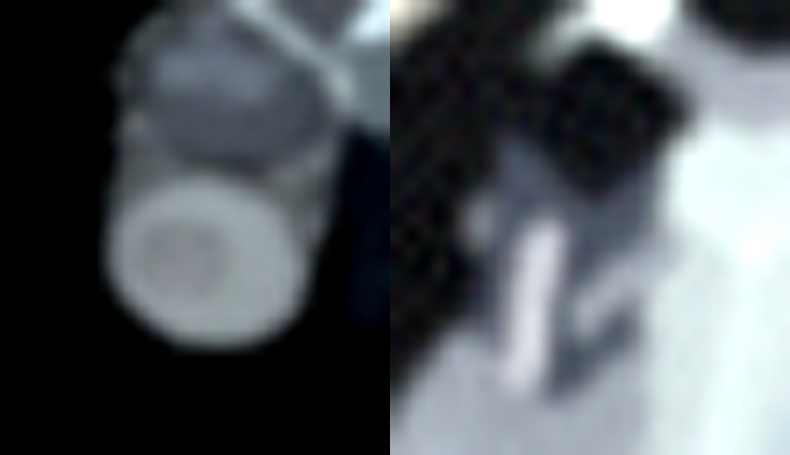

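>>> servo_tool --deltas '[-2,0,-3,0,0,0,-1,-2,0,-9,0,0,0,-1,-2,0,-16,0,0,0,-1,-2,0,-26,0,0,0,-1,-2,0,-45,0,0,0,-1,-2,0,-70,0,0,0,-1,-2,0,-85,0,0,0,-1]'

```text
time: 38.68
tool_pos: [0.6743, -0.2045, 0.2214]
tcp_rot: [-0.055, -3.137, 0.001]
ft_force: [0.3, -0.6, 0.0]
finger_gap: 0.0006
```

Run:
```python
from h import *
avg(4);enh('e7.png',3);crop('scene',320,200,440,340,5,'sc30.png')
fs=np.mean([camera('scene')['frame'] for _ in range(4)],0)[:,:,::-1]
b=np.clip((fs[300:335,355:390]-90)*2.5,0,255).astype(np.uint8)
ft=np.mean([camera('top')['frame'] for _ in range(4)],0)[:,:,::-1]
c=np.clip((ft[205:240,405:440]-40)*1.8,0,255).astype(np.uint8)
cv2.imwrite('pics/f6.png',np.hstack([cv2.resize(x,(392,392),interpolation=cv2.INTER_CUBIC) for x in (b,c)]))
for t in('plunger','beaker','dispenser','tablet_1'):
  for c in('scene','top'): print(t,c,[(np.round(k['xyz'],4).tolist(),round(k['p'],2)) for k in spot_point(t,c)[:3]])
```

```text
t 38.8333 pos [ 0.675  -0.2048  0.2221] std [0.0006 0.0003 0.0015] F [ 0.41 -0.77  0.51] [0.44 0.13 1.15] gap 0.0006
plunger scene [([0.6767, -0.2075, 0.1884], 0.48)]
plunger top [([0.5462, 0.4342, 0.0019], 0.7), ([0.6764, -0.2058, 0.1836], 0.46), ([0.6355, 0.0147, 0.0045], 0.43)]
beaker scene [([0.5792, -0.1984, -0.0106], 0.73), ([0.6778, -0.2087, 0.1881], 0.51)]
beaker top [([0.5776, -0.1989, -0.0033], 0.7), ([0.6752, -0.2056, 0.1837], 0.42)]
dispenser scene [([0.58, -0.1934, -0.0072], 0.55)]
dispenser top [([0.5807, -0.1968, -0.007], 0.67)]
tablet_1 scene [([0.6674, 0.4644, 0.0025], 0.69)]
tablet_1 top []
```

View pics/e7.png

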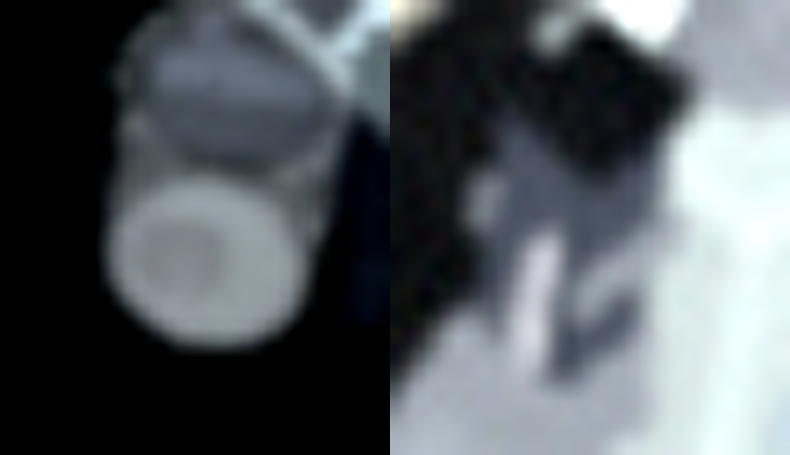

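View pics/f6.png

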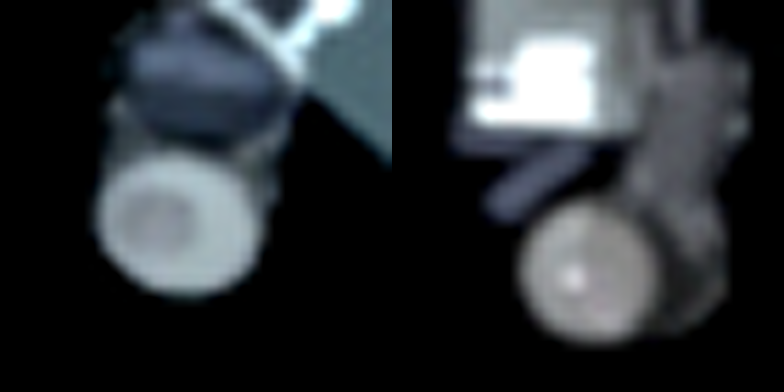

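View pics/sc30.png

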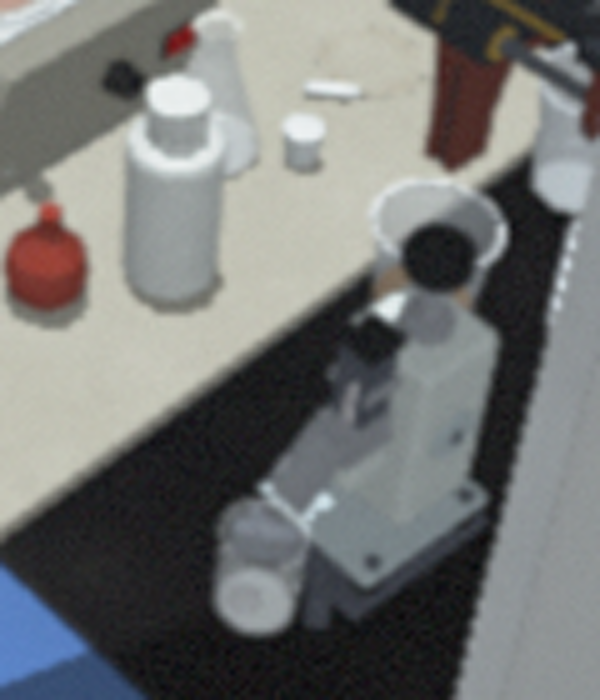

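```bash
python3 -c "
from h import *
avg(3); print(workorder.job_done()); print(r.read_state()['time'])"
```

```text
t 39.9833 pos [ 0.6739 -0.2043  0.2195] std [0. 0. 0.] F [0.31 0.18 0.13] [0.81 0.07 0.21] gap 0.0004
the job is handed in; nothing more can be done
None
the job is handed in; nothing more can be done
```

I put the beaker at the V stop, dispensed two tablets with two presses of the knob, and handed the job in at about 40 s of the allowed 69 s. No verdict was reported.

**Last checks**
- **Beaker:** it stands upright at about (0.578, -0.199). The dispenser's origin was measured at about (0.580, -0.197), so it is about 3 mm off its seat.
- **Tablets:** the chute is empty and the stack in the magazine slot is two tablets shorter. The patch on the beaker floor grew after the second press. I could not clearly make out two separate discs, and the network did not find the tablets in the beaker.
- **Knob and arm:** the knob is back up, and the gripper is about 40 mm above it, touching nothing.
- **Other things:** none of them visibly moved in the last picture. I did not measure their positions again.

**What went wrong or disagreed**
- **Beaker tilt:** while I slid the beaker in, its foot dragged and it leaned about 0.45 rad by the image. The limit is 0.5, so I cannot rule out that it was passed. I righted it, lifted it slightly, set it down again and nudged it towards the stop.
- **Finger length:** the closed fingertips touched the knob about 19 mm lower in the reported tool position than expected. I relied on the force reading instead.
- **Second press:** the knob reached its stop at about 17 N, but the tablet stayed balanced at the top of the chute. I pressed up to about 19.4 N total, then shifted the sideways load on the knob forwards, and the tablet fell. The highest reading stayed below the 22 N limit.

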